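# Load the dish incubator, lock it and set the heat

### The arm

A 7-joint arm with a two-finger parallel gripper is mounted at the origin on the work surface. World frame = base frame: x ahead of the robot, y to its left, z up, the work surface at z = 0. Lengths are in m, angles in rad, forces in N, time in s.
With the tool pointing down it reaches from about 0.425 to 0.875 m from the base axis. Payload 4.7 kg.
Tool frame: the origin (TCP) lies on the centre line of the jaws, within the pads' length; the fingertips stand ahead of it and the grasp point (between the pads) lies 8 mm behind it (ctrl.finger_overhang is the x of the fingertips in the tool frame, in m); x points along the fingers, z is the direction in which the jaws open and shut, and the axes are right-handed (so a half turn about x gives the same grasp; the last joint's range is limited). The gripper opens to 87 mm and grips with 3 to 60 N. Pads are 19 mm wide; open, the fingers measure 117 mm over their backs; the gripper's body (75 mm by 190 mm) begins 51 mm behind the grasp point.
Start: joints at [1.192, 0.321, -0.07, 1.45, 0.023, 1.371, -0.057], TCP at [0.249, -0.601, 0.234] pointing down, gripper open.
Joint ranges: [-2.86, 2.86], [-0.3, 2.09], [-1.38, 1.24], [0.06, 2.45], [-1.56, 4.7], [0.09, 2.05], [-2.69, 2.69]. Speed limits (rad/s): [2.57, 2.57, 3.14, 3.14, 3.14, 3.14, 3.14].

### API

Orientations are given as a rotation vector (axis times angle).
In Python, from bench import readout, viewer, job, nets, ctrl gives the robot as it stands.
- The arm moves only by the shell command python3 -m creep 'ROWS' [FORCE]. ROWS is JSON, a list of rows, each an object with "linear": the shift along the tool's x, y, z in m, a list of three; "twist": the turn, a rotation vector about the tool's x, y, z in degrees, a list of three; "fingers": the gripper's target within -1 to 1 (shut at 1, half-way at 0, fully open at -1). A call has 1 to 8 rows; each row is the pose to reach, as a shift and turn from the pose commanded when the call began, along the tool's axes at that moment; what a row does not reach only later rows make up. A row lasts 1/12 s, in which the tool goes at most 41.7 mm and 7.16 degrees, less where a joint would pass 70% of its speed; a pose out of reach is approached as far as the arm can. A call with a gripper value outside its range is refused whole. The fingers move at their own pace and stop on an object; FORCE is the grip in N (left out, the last holds). Time passes only in rows, so rows that repeat a pose let the fingers close. It gives the time, the measured TCP pose, the force and the opening at its end, in the units of the state.
- readout.get_state(): the state, without advancing time (a new reading comes with each control period).
- viewer.get_image(name): name is "scene" or "top"; returns (picture, depth): 384x512x3 uint8, red, green, blue; 384x512 float32, m along the optical axis (not along the pixel's ray), 0 where there is no reading.
- viewer.camera_params(name): a dict with "K" (3x3 intrinsics, pixels), "cam_to_world" (4x4, takes a point from camera to world coordinates). Camera axes: x right, y down, z forward; pixel columns grow to the right and rows downward; lengths in m; the calibration is good to about 2 mm. A picture is of the moment at which its call begins. camera_params takes no time and is no camera call.
- job.close_job(): hands the job in, once; it reports no verdict.
Trained networks look in the newest picture that a camera, given by its name, has taken for a name from the list of things; names that differ only in an ending like _2 or _b are one class to them, and where a whole thing is asked for, a point or a joint stands for the part that bears it (a point fixed in the world has none). Each returns a list of dicts, best first, with "conf" (0 to 1); they miss things now and then, are a little off and sometimes report something else, mostly with a low value. They report only what shows in the picture. A call takes as long as a camera call.
- nets.boxes_of(camera, label): "centre" ([x, y, z] in m, in world coordinates, good to about 4 mm: the middle of the surface that is visible of it).
- nets.place_of(camera, label): "centre" ([x, y, z] in m, in world coordinates, good to about 4 mm: a listed point, or the origin of a listed thing).
The state is a dict: "time": time; "joint_positions": joint angles; "qd": joint speeds; "joint_torque": joint torques, N m; "position": TCP position; "tool_rot": TCP orientation; "ft_force": force on the tool from outside, world axes, zero at the start; "torque": the same for the moment, N m; "grip_width": opening from 0.0 (shut) to 1.0 (fully open).
Only numpy, scipy, OpenCV 4.12 (cv2) and the standard library are available. Lean on these libraries where they do the work, as an engineer would, in place of code of your own. Each camera call takes 0.05 s, during which the arm holds its last target.

### The job

Load the incubator: first put the heat lever fully back to off, then swing the lid up until it stands about upright, lay every small culture dish (58 mm) flat in the chamber, none on top of another, and only then fold the lid fully shut. Push the locking pin through all three eyes of the hasp from the incubator's end away from the lever, in as far as its handle, and last move the heat lever up to line up with the brass pointer. Keep the lever at off while the lid is open, and leave the other things on the bench where they are.

Things in the scene. Friction and masses are not known exactly. Their poses are not given: they have to be found in the camera images.
- chamber (a point): Centre of the chamber's inner floor, of a small white bench incubator: a fixed open-topped box, outer 150 (x) x 290 (y) x 75 mm high with 9 mm walls, so inside 132 x 272 mm; this floor is 20 mm above the table, the rim 75 mm. Axes: x from the front (robot) side to the hinge side, y along the long side towards the lever, z up. The incubator stands at a slightly different place and yaw each time.
- lid (a joint): Angle of the incubator's clear 6 mm lid, rad: 0 shut on the rim, 1.57 upright, 1.75 stop. Hinged on the far (+x) long rim. A stiff hinge: the lid stays at any angle; 0.45 N m friction plus its weight (0.35 kg), about 6 N at the bar to raise it. It starts shut or nearly so and has no latch but the pin.
- lid_hinge (a point): Middle of the lid's hinge line, on the far rim 75 mm above the table, 75 mm in x from the chamber centre. Axes turn with the lid; with the lid shut they are those of point chamber; the lid turns about this y axis, its front edge rising, top face turning away from the robot.
- lid_bar (a point): Middle of the lid's steel handle bar: a 10 mm round bar parallel to the hinge (y), 80 mm free length between its two end posts, its axis 40 mm above the lid's top face, 130 mm forward of the hinge line and 46 mm off the hinge along the lid's own z. It can be pinched from above and turns freely between the fingers as the lid swings.
- lever (a joint): Angle of the heat lever on the grey housing at the chamber's +y end, rad: 0 is off, on its stop, leaning 0.87 rad from vertical towards the robot (chamber -x); it grows as the lever swings over to +x, up to 1.75. Vertical at 0.87. It stays where it is left (0.2 N m friction, about 2 N at the ball).
- lever_ball (a point): Centre of the lever's black ball, 26 mm in diameter, 120 mm from the pivot along the lever; can be pinched from above along y or pushed.
- lever_pivot (a point): Pivot of the lever, 55 mm above the table; the lever swings about this y axis (parallel to chamber y), 190 mm in y and -20 mm in x from the chamber centre. The grey housing below it is 190 (x) x 90 (y) x 50 mm, against the chamber's +y end. Its z axis points along the lever to the ball.
- pointer (a joint): Angle of the brass set pointer on the round plate beside the lever (29 mm farther in +y, same axis), measured as the lever's angle: the lever is at the setting when both angles are equal. Different each time; it is not to be moved.
- pointer_tip (a point): Outer end of the brass pointer, 88 mm from its pivot (12 mm thick, very stiff to turn). Its z axis points from the pivot outwards, along the pointer.
- hasp (a point): Middle of the hasp at the front, -y end: three upright steel plates 30 x 30 x 5 mm in a row along y at -14, 0, +14 mm from here, each with a round 16 mm eye centred on this y axis, 100 mm above the table, 18 mm before the front wall. The middle plate belongs to the lid and lines up only when it is shut. Axes as chamber. The pin goes in from the -y side towards +y.
- pin: Locking pin lying on the table, all in one piece, 60 g: a steel shaft 10 mm in diameter, 70 mm long along its +y, last 7 mm tapered, and a black handle 14 x 36 (y) x 14 mm at its -y end. Origin on the underside, where shaft and handle meet; underside of shaft and handle are flush. z up as it lies.
- pin_tip (a point): Pointed end of the pin's shaft, on the shaft axis, 70 mm along the pin's +y from point pin_root.
- pin_root (a point): Point on the pin's shaft axis at the shoulder of the handle, 5 mm above the underside.
- pin_grip (a point): Centre of the pin's handle (14 mm wide in x, 36 mm long in y, 14 mm high), 18 mm from the shoulder, 7 mm above the underside.
- dish0: Closed culture dish, clear with brown-red agar: a flat cylinder 58 mm in diameter, 15 mm high, about 30 g; origin at the centre of its underside, z up. Two to four of these dishes are present, the rest are None.
- dish1: Closed culture dish, clear with brown-red agar: a flat cylinder 58 mm in diameter, 15 mm high, about 30 g; origin at the centre of its underside, z up. Two to four of these dishes are present, the rest are None.
- dish2: Closed culture dish, clear with brown-red agar: a flat cylinder 58 mm in diameter, 15 mm high, about 30 g; origin at the centre of its underside, z up. Two to four of these dishes are present, the rest are None.
- dish3: Closed culture dish, clear with brown-red agar: a flat cylinder 58 mm in diameter, 15 mm high, about 30 g; origin at the centre of its underside, z up. Two to four of these dishes are present, the rest are None.
- reagent: Capped reagent bottle, 56 mm in diameter, 130 mm high; a bystander, to be left in place. Origin on its underside, near its centre.
- pot: Small specimen pot, 38 mm in diameter, 50 mm high; a bystander, to be left in place. Origin on its underside, near its centre.
- beaker: Open glass beaker, 70 mm in diameter, 90 mm high; a bystander, to be left in place. Origin on its underside, near its centre.
- bigstack: Stack of large culture dishes, one piece, 90 mm in diameter, 70 mm high (not to be loaded); a bystander, to be left in place. Origin on its underside, near its centre.
- timer: Small white timer, 60 x 50 x 22 mm; a bystander, to be left in place. Origin on its underside, near its centre.
- marker: Marker pen lying along its y, about 13 x 117 x 12 mm; a bystander, to be left in place. Origin on its underside, near its centre.

How it is judged:
By the outcome, as a careful person would: the job done as asked, in the order asked, and still so for the second after the job is handed in, with the robot touching nothing.
Of dish0, dish1, dish2, dish3 only 2 to 4 are there at a start; the rules pass over those that are not, and their reading is None.
At some moment in a run one of dish0, dish1, dish2, dish3 may be knocked a few centimetres aside while the robot is not near it.
Once in a run the grip may slacken for a moment while it holds something.
It also fails if it takes over 210 s, if anything falls off the work surface, if the arm or the gripper's body presses on something with over 40 N, if the wrist force passes 120 N, or if a joint passes its speed limit or range.

## Working session

There is one attempt and no reset: what is moved stays moved. The work goes in short steps, Python scripts to look and compute and a shell command to move; the robot and the scene stay as the last step left them, time stands still between calls to the robot, and variables do not carry over. Pictures are saved under pics/ and viewed, and the job is handed in when it is done.

```bash
ls; mkdir -p pics
cat > h.py <<'E'
from bench import readout, viewer, job, nets, ctrl
import numpy as np, cv2
from scipy.spatial.transform import Rotation as R
def snap(cam,fn):
    im,d=viewer.get_image(cam); cv2.imwrite('pics/'+fn,im[:,:,::-1]); np.save('pics/'+fn+'.npy',d); return im,d
def p3(cam,d,u,v):
    P=viewer.camera_params(cam);K=P['K'];z=d[int(v),int(u)]
    c=np.array([(u-K[0][2])*z/K[0][0],(v-K[1][2])*z/K[1][1],z,1]);return (np.array(P['cam_to_world'])@c)[:3]
def proj(cam,p):
    P=viewer.camera_params(cam);c=np.linalg.inv(np.array(P['cam_to_world']))@np.append(p,1);q=np.array(P['K'])@c[:3];return q[:2]/q[2]
E
python3 - <<'E'
from h import *
np.set_printoptions(precision=4,suppress=True)
s=readout.get_state();print({k:np.round(v,4) for k,v in s.items()}); print(ctrl.finger_overhang)
print(R.from_rotvec(s['tool_rot']).as_matrix())
snap('scene','s0.png');snap('top','t0.png')
for c in('scene','top'):
  for n in ['chamber','lid_bar','lever_ball','lever_pivot','pointer_tip','hasp','pin','pin_tip','pin_root','pin_grip','dish0','lid_hinge','reagent','pot','beaker','bigstack','timer','marker']:
    print(c,n,[(np.round(r['centre'],4),round(r['conf'],2)) for r in nets.place_of(c,n)][:5])
print(readout.get_state()['time'])
E
```

```text
pics
{'time': np.float64(0.0), 'joint_positions': array([ 1.1921,  0.3218, -0.0701,  1.4517,  0.0226,  1.3708, -0.0569]), 'qd': array([ 0.0008,  0.0008,  0.0004, -0.0007, -0.0014, -0.0005, -0.0009]), 'joint_torque': array([  0.0005, -49.1287,  -0.404 , -31.2519,  -0.0643,   0.0438,
         0.0002]), 'position': array([ 0.2485, -0.6   ,  0.2324]), 'tool_rot': array([ 0.9162,  1.3715, -0.9146]), 'ft_force': array([-0.9489, -0.3434, -0.1022]), 'torque': array([ 0.09  ,  0.0022, -0.0319]), 'grip_width': np.float64(1.0006)}
0.011
[[-0.0009  0.9238  0.3828]
 [ 0.0017  0.3828 -0.9238]
 [-1.     -0.0001 -0.0019]]
scene chamber []
scene lid_bar []
scene lever_ball [(array([ 0.4341, -0.2754,  0.0078]), 0.66), (array([0.608 , 0.1734, 0.1591]), 0.64)]
scene lever_pivot [(array([0.5545, 0.1742, 0.0529]), 0.41)]
scene pointer_tip [(array([ 0.3488, -0.4781, -0.0033]), 0.59)]
scene hasp [(array([ 0.4763, -0.1344,  0.1026]), 0.92), (array([ 0.4054, -0.1951,  0.0052]), 0.33)]
scene pin [(array([ 0.4272, -0.2554, -0.0011]), 0.43), (array([ 0.4319, -0.2745,  0.0064]), 0.26)]
scene pin_tip [(array([ 0.4
[... 1444 characters left out ...]
rray([ 0.4332, -0.2729,  0.0056]), 0.51), (array([ 0.38  ,  0.2612, -0.0047]), 0.21)]
top dish0 [(array([0.5954, 0.3459, 0.0029]), 0.62), (array([0.4444, 0.3587, 0.0008]), 0.59)]
top lid_hinge [(array([ 0.6483, -0.0159,  0.0735]), 0.96)]
top reagent [(array([ 0.6722,  0.4989, -0.0007]), 0.87), (array([0.5592, 0.1749, 0.0556]), 0.4)]
top pot [(array([ 0.3793,  0.2609, -0.004 ]), 0.5)]
top beaker [(array([0.349 , 0.4842, 0.0017]), 0.67)]
top bigstack [(array([ 0.3517, -0.4805,  0.0011]), 0.75)]
top timer [(array([ 0.5378, -0.4923,  0.0038]), 0.63)]
top marker [(array([ 0.4243,  0.1062, -0.0014]), 0.62), (array([ 0.5198, -0.0154,  0.1185]), 0.28), (array([ 0.6469, -0.0169,  0.0715]), 0.25)]
1.9
```

View pics/s0.png

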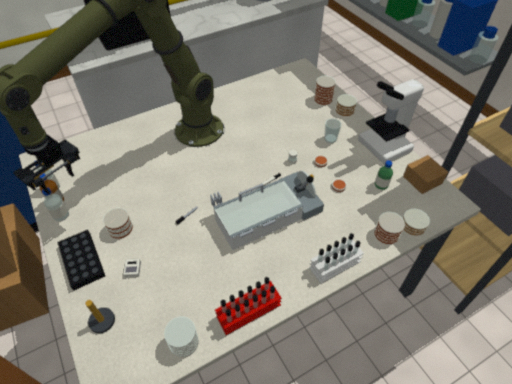

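View pics/t0.png

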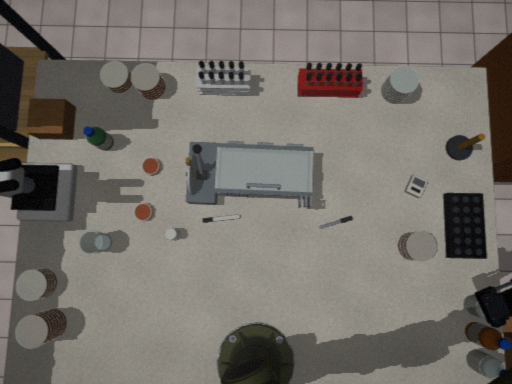

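Run:
```python
from h import *
np.set_printoptions(precision=4,suppress=True)
a=cv2.imread('pics/t0.png')[120:240,130:360];b=cv2.imread('pics/s0.png')[140:250,170:350]
cv2.imwrite('pics/t0c.png',cv2.resize(a,None,fx=3.4,fy=3.4,interpolation=3));cv2.imwrite('pics/s0c.png',cv2.resize(b,None,fx=4.4,fy=4.4,interpolation=3))
d=np.load('pics/t0.png.npy');P=viewer.camera_params('top');print(P)
# point cloud of top
v,u=np.mgrid[0:384,0:512];K=np.array(P['K']);c=np.stack([(u-K[0,2])*d/K[0,0],(v-K[1,2])*d/K[1,1],d],-1)
T=np.array(P['cam_to_world']);w=c@T[:3,:3].T+T[:3,3];np.save('pics/cloud.npy',w)
sel=(w[...,2]>0.06)&(w[...,2]<0.095)&(w[...,0]>.45)&(w[...,0]<.7)&(w[...,1]>-.2)&(w[...,1]<.13)&(d>0)
p=w[sel];print(len(p),np.median(p[:,2]),p.min(0),p.max(0))
print(cv2.minAreaRect(p[:,:2].astype(np.float32)))
q=(p-0);th=[]
# housing
sel=(w[...,2]>0.04)&(w[...,2]<0.058)&(w[...,0]>.4)&(w[...,0]<.75)&(w[...,1]>.1)&(w[...,1]<.25)
p=w[sel];print(len(p),cv2.minAreaRect(p[:,:2].astype(np.float32)),p.min(0),p.max(0))
sel=(w[...,2]>0.105)&(w[...,0]>.4)&(w[...,0]<.75)&(w[...,1]>-.2)&(w[...,1]<.3)
p=w[sel];print(np.c_[p,u[sel],v[sel]])
```

```text
{'K': array([[380.4371,   0.    , 260.9053],
       [  0.    , 380.4371, 191.4502],
       [  0.    ,   0.    ,   1.    ]]), 'cam_to_world': array([[ 0.02  , -0.9907,  0.1346,  0.3525],
       [-0.9998, -0.0199,  0.002 , -0.0095],
       [ 0.0007, -0.1346, -0.9909,  1.1988],
       [ 0.    ,  0.    ,  0.    ,  1.    ]])}
4879 0.08154272120244555 [ 0.4596 -0.1592  0.0603] [0.6584 0.1299 0.0946]
((0.5598070025444031, -0.01351998746395111), (0.2898758351802826, 0.19201603531837463), 88.01178741455078)
1281 ((0.5654474496841431, 0.16626843810081482), (0.1930081695318222, 0.11892130970954895), 3.3927221298217773) [0.47   0.1028 0.0404] [0.6614 0.2231 0.058 ]
[[  0.6215   0.1754   0.1698 196.     144.    ]
 [  0.6218   0.1727   0.169  197.     144.    ]
 [  0.618    0.1804   0.1718 194.     145.    ]
 ...
 [  0.4608  -0.135    0.1086 305.     206.    ]
 [  0.4604  -0.1457   0.115  309.     206.    ]
 [  0.4603  -0.1483   0.1172 310.     206.    ]]
```

Run:
```python
from bench import ctrl,nets,readout
print([x for x in dir(ctrl) if x[0]!='_'])
```

```text
['MotionError', 'finger_overhang']
```

View pics/t0c.png

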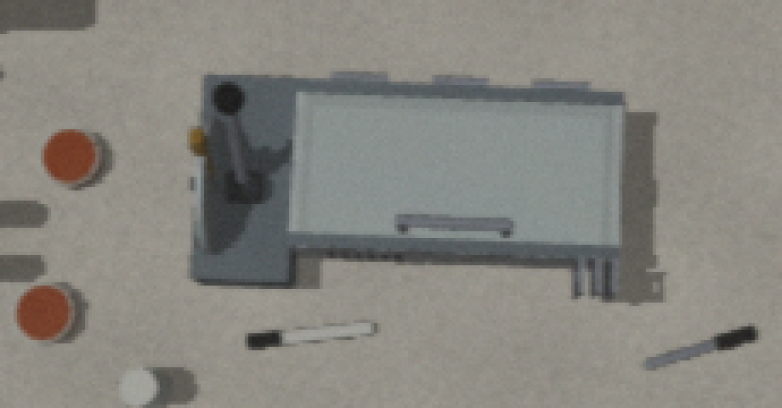

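View pics/s0c.png

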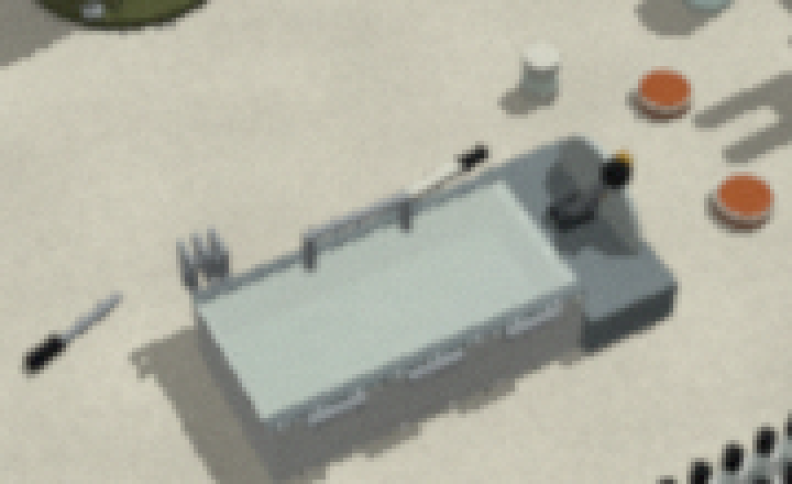

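Run:
```python
from h import *
np.set_printoptions(precision=4,suppress=True)
w=np.load('pics/cloud.npy');d=np.load('pics/t0.png.npy')
x,y,z=w[...,0],w[...,1],w[...,2]
bar=(z>.112)&(abs(x-.519)<.02)&(abs(y+.017)<.06); p=w[bar];print(len(p),p.mean(0),p.min(0),p.max(0),np.degrees(np.polyfit(p[:,1],p[:,0],1)[0]))
# front edge, back edge & sides of region z>.068 
m=(z>.068)&(z<.09)&(d>0)
F=[];B=[]
for yy in np.arange(-.14,.10,.005):
    s=m&(abs(y-yy)<.0025)&(x>.45)&(x<.7); 
    if s.sum()<5: continue
    F.append((yy,x[s].min()));B.append((yy,x[s].max()))
F=np.array(F);B=np.array(B);print(F.T);print(B.T)
S=[]
for xx in np.arange(.52,.64,.005):
    s=m&(abs(x-xx)<.0025)&(y>-.2)&(y<.2)
    S.append((xx,y[s].min(),y[s].max()))
S=np.array(S);print(S.T)
print(np.degrees(np.polyfit(S[:,0],S[:,1],1)[0]),np.degrees(np.polyfit(S[:,0],S[:,2],1)[0]))
L=[np.array([r['centre'] for r in [max(nets.place_of('top',n),key=lambda q:q['conf'])]])[0] for n in ['lid_hinge']]
# lateral hinge/ball/pointer points from depth
```

```text
121 [ 0.5164 -0.0125  0.1253] [ 0.5114 -0.0616  0.1161] [0.5226 0.0359 0.1304] 1.3278718568296715
[[-0.14   -0.135  -0.13   -0.125  -0.12   -0.115  -0.11   -0.105  -0.1
  -0.095  -0.09   -0.085  -0.08   -0.075  -0.07   -0.065  -0.06   -0.055
  -0.05   -0.045  -0.04   -0.035  -0.03   -0.025  -0.02   -0.015  -0.01
  -0.005   0.      0.005   0.01    0.015   0.02    0.025   0.03    0.035
   0.04    0.045   0.05    0.055   0.06    0.065   0.07    0.075   0.08
   0.085   0.09    0.095 ]
 [ 0.4958  0.4607  0.4606  0.4954  0.4602  0.4601  0.4954  0.4955  0.4948
   0.4939  0.4944  0.4953  0.4953  0.4953  0.4958  0.4956  0.4956  0.4954
   0.497   0.4959  0.4959  0.4958  0.4963  0.4968  0.4965  0.4965  0.4967
   0.4968  0.4973  0.4972  0.4973  0.4975  0.4976  0.4983  0.4983  0.4978
   0.4982  0.4982  0.4981  0.4984  0.4984  0.4984  0.4983  0.4988  0.4985
   0.4994  0.499   0.499 ]]
[[-0.14   -0.135  -0.13   -0.125  -0.12   -0.115  -0.11   -0.105  -0.1
  -0.095  -0.09   -0.085  -0.08   -0.075  -0.07   -0.065  -0.06   -0.055
  -0.05   -0.045  -0.04   -0.035  -0.03   -0.025  -0.02   -0.015  -0.01

[... 502 characters left out ...]
 0.6538  0.6543  0.6584  0.657   0.6564
   0.6572  0.6572  0.6569]]
[[ 0.52    0.525   0.53    0.535   0.54    0.545   0.55    0.555   0.56
   0.565   0.57    0.575   0.58    0.585   0.59    0.595   0.6     0.605
   0.61    0.615   0.62    0.625   0.63    0.635 ]
 [-0.1558 -0.1559 -0.156  -0.1561 -0.1557 -0.1554 -0.1561 -0.1561 -0.1556
  -0.1556 -0.1554 -0.159  -0.1591 -0.1583 -0.1589 -0.1586 -0.1586 -0.1592
  -0.1585 -0.1587 -0.1589 -0.1587 -0.1588 -0.1584]
 [ 0.1325  0.1297  0.1298  0.1299  0.1302  0.1304  0.1893  0.189   0.1861
   0.19    0.1816  0.1287  0.1287  0.1286  0.1292  0.1295  0.1295  0.1296
   0.1298  0.1301  0.1303  0.1274  0.1274  0.128 ]]
-2.044352677760843 -11.20786876117646
```

```bash
cat >> h.py <<'E'
np.set_printoptions(precision=4,suppress=True)
PSI=-0.022; C0=np.array([0.572,-0.014])
ex=np.array([np.cos(PSI),np.sin(PSI)]);ey=np.array([-np.sin(PSI),np.cos(PSI)])
def L2W(lx,ly,z): return np.append(C0+lx*ex+ly*ey,z)
def Rt(zhead,tilt=None):
    # tool x down, tool z heading (deg) in plane
    a=np.radians(zhead);z=np.array([np.cos(a),np.sin(a),0]);x=np.array([0,0,-1.]);y=np.cross(z,x);return np.c_[x,y,z]
def go(pos,Rm=None):
    s=readout.get_state();R0=R.from_rotvec(s['tool_rot']).as_matrix();p=np.array(s['position'])
    print('t',round(float(s['time']),2),'pos',np.round(p,4),'F',np.round(s['ft_force'],1),'grip',round(float(s['grip_width']),3))
    print(' linear mm',np.round(R0.T@(np.array(pos)-p)*1000,1),'world d',np.round((np.array(pos)-p)*1000,1))
    if Rm is not None: print(' twist deg',np.round(np.degrees(R.from_matrix(R0.T@Rm).as_rotvec()),2))
E
python3 - <<'E'
from h import *
w=np.load('pics/cloud.npy');x,y,z=w[...,0],w[...,1],w[...,2]
b=(z>.15)&(abs(x-.61)<.03)&(abs(y-.175)<.03);p=w[b];print(len(p))
# sphere fit fixed r
from scipy.optimize import least_squares
r=least_squares(lambda c:np.linalg.norm(p-c,axis=1)-.013,[.61,.175,.16],loss='soft_l1',f_scale=.002);print(r.x,np.abs(r.fun).mean())
print(L2W(-.02,.19,.055),L2W(-.055,0,.121))
b=r.x;pv=L2W(-.02,.19,.055);print('ang',.87+np.arctan2((b[:2]-pv[:2])@ex,b[2]-.055),np.linalg.norm(b-pv))
go([b[0],b[1],.24],Rt(-91.3))
E
```

```text
72
[0.6104 0.175  0.1624] 0.0011021896089780609
[0.5562 0.1764 0.055 ] [ 0.517  -0.0128  0.121 ]
ang 1.337960670702292 0.12031174232023094
t 1.95 pos [ 0.2488 -0.6005  0.2336] F [ 0.6 -0.3 -0.5] grip 0.997
 linear mm [  -6.5  631.  -578. ] world d [361.6 775.5   6.4]
 twist deg [23.81  0.    0.  ]
```

```bash
python3 -m creep '[{"linear":[-0.03,0.3,-0.28],"twist":[23.8,0,0],"fingers":-1},{"linear":[-0.03,0.3,-0.28],"twist":[23.8,0,0],"fingers":-1},{"linear":[-0.03,0.3,-0.28],"twist":[23.8,0,0],"fingers":-1},{"linear":[-0.03,0.3,-0.28],"twist":[23.8,0,0],"fingers":-1},{"linear":[-0.03,0.3,-0.28],"twist":[23.8,0,0],"fingers":-1},{"linear":[-0.03,0.3,-0.28],"twist":[23.8,0,0],"fingers":-1},{"linear":[-0.03,0.3,-0.28],"twist":[23.8,0,0],"fingers":-1},{"linear":[-0.03,0.3,-0.28],"twist":[23.8,0,0],"fingers":-1}]'
python3 - <<'E'
from h import *
go([.6104,.175,.25],Rt(-91.3))
E
```

```text
time: 2.62
position: [0.3869, -0.2961, 0.2583]
tool_rot: [1.226, 1.197, -1.226]
ft_force: [0.9, 0.0, 0.1]
grip_width: 1.001
t 2.62 pos [ 0.3869 -0.2961  0.2583] F [0.9 0.  0.1] grip 1.001
 linear mm [   8.   212.7 -476. ] world d [223.5 471.1  -8.3]
 twist deg [-0.01  0.05 -0.03]
```

```bash
python3 -m creep '[{"linear":[0.008,0.2127,-0.476]},{"linear":[0.008,0.2127,-0.476]},{"linear":[0.008,0.2127,-0.476]},{"linear":[0.008,0.2127,-0.476]},{"linear":[0.008,0.2127,-0.476]},{"linear":[0.008,0.2127,-0.476]},{"linear":[0.008,0.2127,-0.476]},{"linear":[0.008,0.2127,-0.476]}]'
python3 - <<'E'
from h import *
go([.6104,.175,.25],Rt(-91.3))
E
```

```text
t 2.62 pos [ 0.3869 -0.2961  0.2583] F [0.9 0.  0.1] grip 1.001
 linear mm [   8.   212.7 -476. ] world d [223.5 471.1  -8.3]
 twist deg [-0.01  0.05 -0.03]invalid input
```

All fields are needed.

```bash
python3 -m creep '[{"linear":[0.008,0.2127,-0.476],"twist":[0,0,0],"fingers":-1},{"linear":[0.008,0.2127,-0.476],"twist":[0,0,0],"fingers":-1},{"linear":[0.008,0.2127,-0.476],"twist":[0,0,0],"fingers":-1},{"linear":[0.008,0.2127,-0.476],"twist":[0,0,0],"fingers":-1},{"linear":[0.008,0.2127,-0.476],"twist":[0,0,0],"fingers":-1},{"linear":[0.008,0.2127,-0.476],"twist":[0,0,0],"fingers":-1},{"linear":[0.008,0.2127,-0.476],"twist":[0,0,0],"fingers":-1},{"linear":[0.008,0.2127,-0.476],"twist":[0,0,0],"fingers":-1}]'
python3 - <<'E'
from h import *
go([.6104,.175,.25],Rt(-91.3))
E
```

```text
time: 3.28
position: [0.5298, 0.005, 0.2532]
tool_rot: [1.226, 1.197, -1.226]
ft_force: [1.4, -0.4, 0.1]
grip_width: 0.999
t 3.28 pos [0.5298 0.005  0.2532] F [ 1.4 -0.4  0.1] grip 0.999
 linear mm [   3.2   76.7 -171.8] world d [ 80.6 170.   -3.2]
 twist deg [-0.01  0.04 -0.07]
```

```bash
python3 -m creep '[{"linear":[0.0032,0.0767,-0.1718],"twist":[0,0,0],"fingers":-1},{"linear":[0.0032,0.0767,-0.1718],"twist":[0,0,0],"fingers":-1},{"linear":[0.0032,0.0767,-0.1718],"twist":[0,0,0],"fingers":-1},{"linear":[0.0032,0.0767,-0.1718],"twist":[0,0,0],"fingers":-1},{"linear":[0.0032,0.0767,-0.1718],"twist":[0,0,0],"fingers":-1},{"linear":[0.0032,0.0767,-0.1718],"twist":[0,0,0],"fingers":-1},{"linear":[0.04,0.0767,-0.1718],"twist":[0,0,0],"fingers":-0.3},{"linear":[0.07,0.0767,-0.1718],"twist":[0,0,0],"fingers":-0.3}]'
python3 - <<'E'
from h import *
go([.6104,.175,.157],Rt(-91.3))
E
```

```text
time: 3.95
position: [0.6107, 0.1734, 0.1829]
tool_rot: [1.227, 1.197, -1.223]
ft_force: [-0.7, -0.3, -0.6]
grip_width: 0.921
t 3.95 pos [0.6107 0.1734 0.1829] F [-0.7 -0.3 -0.6] grip 0.921
 linear mm [25.9 -0.4 -1.5] world d [ -0.3   1.6 -25.9]
 twist deg [ 0.03 -0.02 -0.17]
```

```bash
python3 -m creep '[{"linear":[0.022,0,-0.0015],"twist":[0,0,0],"fingers":-0.3},{"linear":[0.022,0,-0.0015],"twist":[0,0,0],"fingers":0.2},{"linear":[0.022,0,-0.0015],"twist":[0,0,0],"fingers":1},{"linear":[0.022,0,-0.0015],"twist":[0,0,0],"fingers":1},{"linear":[0.022,0,-0.0015],"twist":[0,0,0],"fingers":1},{"linear":[0.022,0,-0.0015],"twist":[0,0,0],"fingers":1},{"linear":[0.022,0,-0.0015],"twist":[0,0,0],"fingers":1}]' 15
python3 - <<'E'
from h import *
s=readout.get_state();p=s['position'];pv=L2W(-.02,.19,.055)
a0=1.338
for a in [1.338,1.25,1.1,.95,.8,.65,.5,.35,.2,.1,0,-.04]:
    f=lambda a:np.array([0,np.sin(a-.87),np.cos(a-.87)])*.12
    d=f(a)-f(a0); print(a,'lin',np.round([-d[2],d[1],0],4))
go(p)
E
```

```text
time: 4.53
position: [0.6106, 0.1748, 0.1623]
tool_rot: [1.227, 1.197, -1.224]
ft_force: [-1.3, -0.8, -0.1]
grip_width: 0.4
1.338 lin [-0.  0.  0.]
1.25 lin [-0.0043 -0.0096  0.    ]
1.1 lin [-0.0097 -0.0268  0.    ]
0.95 lin [-0.0125 -0.0445  0.    ]
0.8 lin [-0.0126 -0.0625  0.    ]
0.65 lin [-0.01   -0.0803  0.    ]
0.5 lin [-0.0048 -0.0975  0.    ]
0.35 lin [ 0.003  -0.1138  0.    ]
0.2 lin [ 0.013  -0.1287  0.    ]
0.1 lin [ 0.0209 -0.1377  0.    ]
0 lin [ 0.0297 -0.1459  0.    ]
-0.04 lin [ 0.0334 -0.1489  0.    ]
t 4.53 pos [0.6106 0.1748 0.1623] F [-1.3 -0.8 -0.1] grip 0.4
 linear mm [0. 0. 0.] world d [0. 0. 0.]
```

```bash
python3 -m creep '[{"linear":[0.003,0,0],"twist":[0,0,0],"fingers":1},{"linear":[0.003,0,0],"twist":[0,0,0],"fingers":1},{"linear":[0.003,0,0],"twist":[0,0,0],"fingers":1},{"linear":[0.003,0,0],"twist":[0,0,0],"fingers":1}]' 15
```

```text
time: 4.87
position: [0.6105, 0.1739, 0.1581]
tool_rot: [1.226, 1.197, -1.226]
ft_force: [0.3, -1.9, 2.9]
grip_width: 0.287
```

```bash
python3 -m creep '[{"linear":[-0.0043,-0.0096,0],"twist":[0,0,0],"fingers":1},{"linear":[-0.0097,-0.0268,0],"twist":[0,0,0],"fingers":1},{"linear":[-0.0125,-0.0445,0],"twist":[0,0,0],"fingers":1},{"linear":[-0.0126,-0.0625,0],"twist":[0,0,0],"fingers":1},{"linear":[-0.010,-0.0803,0],"twist":[0,0,0],"fingers":1},{"linear":[-0.0048,-0.0975,0],"twist":[0,0,0],"fingers":1},{"linear":[0.003,-0.1138,0],"twist":[0,0,0],"fingers":1},{"linear":[0.0085,-0.1214,0],"twist":[0,0,0],"fingers":1}]' 20; python3 -m creep '[{"linear":[0.0045,-0.0073,0],"twist":[0,0,0],"fingers":1},{"linear":[0.0124,-0.0163,0],"twist":[0,0,0],"fingers":1},{"linear":[0.0212,-0.0245,0],"twist":[0,0,0],"fingers":1},{"linear":[0.0240,-0.0270,0],"twist":[0,0,0],"fingers":1},{"linear":[0.0260,-0.0285,0],"twist":[0,0,0],"fingers":1},{"linear":[0.0260,-0.0285,0],"twist":[0,0,0],"fingers":1}]'
python3 - <<'E'
from h import *
go([.464,.1785,.13])
snap('top','t1.png');a=cv2.imread('pics/t1.png')[120:240,130:360];cv2.imwrite('pics/t1c.png',cv2.resize(a,None,fx=3.4,fy=3.4,interpolation=3))
E
```

```text
time: 5.53
position: [0.4862, 0.177, 0.1494]
tool_rot: [1.223, 1.198, -1.228]
ft_force: [-4.4, -2.0, 9.7]
grip_width: 0.283
time: 6.03
position: [0.4613, 0.1777, 0.126]
tool_rot: [1.226, 1.195, -1.224]
ft_force: [-3.9, -5.5, 18.6]
grip_width: 0.282
t 6.03 pos [0.4613 0.1777 0.126 ] F [-3.9 -5.5 18.6] grip 0.282
 linear mm [-4.   2.7 -0.8] world d [2.7 0.8 4. ]
```

View pics/t1c.png

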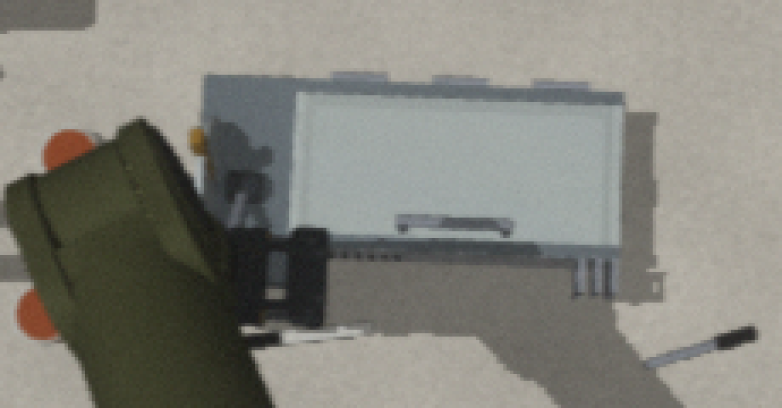

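```bash
python3 -m creep '[{"linear":[-0.002,0.001,0],"twist":[0,0,0],"fingers":0},{"linear":[-0.002,0.001,0],"twist":[0,0,0],"fingers":-0.2},{"linear":[-0.002,0.001,0],"twist":[0,0,0],"fingers":-0.2},{"linear":[-0.002,0.001,0],"twist":[0,0,0],"fingers":-0.2},{"linear":[-0.002,0.001,0],"twist":[0,0,0],"fingers":-0.2},{"linear":[-0.04,0.001,0],"twist":[0,0,0],"fingers":-0.2},{"linear":[-0.08,0.001,0],"twist":[0,0,0],"fingers":-0.2},{"linear":[-0.08,0.001,0],"twist":[0,0,0],"fingers":-0.2}]'
python3 - <<'E'
from h import *
print(readout.get_state()['joint_positions'])
go(L2W(-.055,0,.19),Rt(-1.3)); go(L2W(-.055,0,.19),Rt(178.7))
E
```

```text
time: 6.75
position: [0.4645, 0.1801, 0.2097]
tool_rot: [1.232, 1.193, -1.216]
ft_force: [1.4, 1.4, 0.4]
grip_width: 0.593
[ 0.3283  0.0394 -0.7621  1.8376  0.0305  1.265  -2.0351]
t 6.75 pos [0.4645 0.1801 0.2097] F [1.4 1.4 0.4] grip 0.593
 linear mm [ 19.7  56.5 191.8] world d [  52.5 -192.9  -19.7]
 twist deg [-89.96   0.33  -0.6 ]
t 6.75 pos [0.4645 0.1801 0.2097] F [1.4 1.4 0.4] grip 0.593
 linear mm [ 19.7  56.5 191.8] world d [  52.5 -192.9  -19.7]
 twist deg [90.04 -0.6  -0.33]
```

```bash
python3 -m creep '[{"linear":[0.0,0.0565,0.1918],"twist":[-7,0,0],"fingers":-0.2},{"linear":[0.0,0.0565,0.1918],"twist":[-14,0,0],"fingers":-0.2},{"linear":[0.0,0.0565,0.1918],"twist":[-21,0,0],"fingers":-0.2},{"linear":[0.0,0.0565,0.1918],"twist":[-28,0,0],"fingers":-0.2},{"linear":[0.0,0.0565,0.1918],"twist":[-35,0,0],"fingers":-0.2},{"linear":[0.0,0.0565,0.1918],"twist":[-42,0,0],"fingers":-0.2},{"linear":[0.0,0.0565,0.1918],"twist":[-49,0,0],"fingers":-0.2},{"linear":[0.0,0.0565,0.1918],"twist":[-56,0,0],"fingers":-0.2}]'; python3 -m creep '[{"linear":[0,0,0],"twist":[-7,0,0],"fingers":-0.2},{"linear":[0,0,0],"twist":[-14,0,0],"fingers":-0.2},{"linear":[0,0,0],"twist":[-21,0,0],"fingers":-0.2},{"linear":[0,0,0],"twist":[-28,0,0],"fingers":-0.2},{"linear":[0,0,0],"twist":[-34,0,0],"fingers":-0.2},{"linear":[0,0,0],"twist":[-34,0,0],"fingers":-0.2}]'
python3 - <<'E'
from h import *
go(L2W(-.055,0,.113),Rt(-1.3))
im,d=snap('top','t2.png');a=cv2.imread('pics/t2.png')[120:240,130:360];cv2.imwrite('pics/t2c.png',cv2.resize(a,None,fx=3.4,fy=3.4,interpolation=3))
for c in ('top','scene'):
  if c=='scene': snap(c,'s2.png')
  print([(x['centre'],x['conf']) for x in nets.place_of(c,'lever_ball')])
print(readout.get_state()['joint_positions'])
E
```

```text
time: 7.42
position: [0.5132, -0.0166, 0.2024]
tool_rot: [0.517, 1.509, -0.516]
ft_force: [-0.2, 0.2, 0.8]
grip_width: 0.605
time: 7.92
position: [0.513, -0.0148, 0.2027]
tool_rot: [0.052, 1.571, -0.052]
ft_force: [0.1, 0.3, -0.9]
grip_width: 0.6
t 7.92 pos [ 0.513  -0.0148  0.2027] F [ 0.1  0.3 -0.9] grip 0.6
 linear mm [89.7  2.2  3.9] world d [  4.    2.  -89.7]
 twist deg [-2.51 -0.04 -0.01]
[([0.4651, 0.1782, 0.1326], 0.64)]
[([0.4609, 0.1767, 0.1296], 0.56), ([0.4289, -0.26, 0.0049], 0.41), ([0.3703, 0.2598, -0.001], 0.36)]
[ 0.5872  0.0848 -0.6362  1.8086  0.0527  1.2654 -0.1345]
```

View pics/t2c.png

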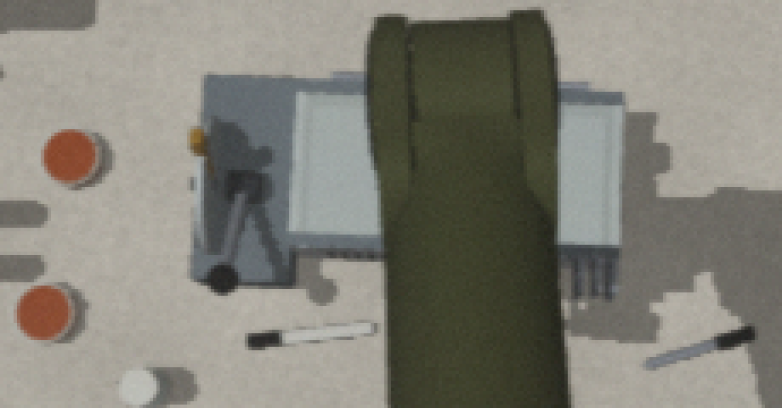

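```bash
python3 -m creep '[{"linear":[0.03,0.002,0.004],"twist":[-2.5,0,0],"fingers":-0.2},{"linear":[0.06,0.002,0.004],"twist":[-2.5,0,0],"fingers":-0.2},{"linear":[0.088,0.002,0.004],"twist":[-2.5,0,0],"fingers":-0.2},{"linear":[0.088,0.002,0.004],"twist":[-2.5,0,0],"fingers":0.3},{"linear":[0.088,0.002,0.004],"twist":[-2.5,0,0],"fingers":1},{"linear":[0.088,0.002,0.004],"twist":[-2.5,0,0],"fingers":1},{"linear":[0.088,0.002,0.004],"twist":[-2.5,0,0],"fingers":1},{"linear":[0.088,0.002,0.004],"twist":[-2.5,0,0],"fingers":1}]' 40;  python3 -m creep '[{"linear":[0,0,0],"twist":[0,0,0],"fingers":1},{"linear":[0,0,0],"twist":[0,0,0],"fingers":1},{"linear":[0,0,0],"twist":[0,0,0],"fingers":1}]' 40
python3 - <<'E'
from h import *
go([.6,0,.1])
f=lambda a:np.array([-np.cos(a+.340),np.sin(a+.340)])*.1379
for a in np.arange(0,1.6,.0785*1.0): 
    d=f(a)-f(0); print(round(a,3),'lin',np.round([-d[1],0,d[0]],4))
E
```

```text
time: 8.78
position: [0.5187, -0.0133, 0.1172]
tool_rot: [0.02, 1.567, -0.021]
ft_force: [0.1, -0.3, -0.3]
grip_width: 0.307
time: 9.03
position: [0.5176, -0.0134, 0.1158]
tool_rot: [0.02, 1.57, -0.021]
ft_force: [0.4, -0.7, 1.7]
grip_width: 0.1
t 9.03 pos [ 0.5176 -0.0134  0.1158] F [ 0.4 -0.7  1.7] grip 0.1
 linear mm [15.9 15.5 82. ] world d [ 82.4  13.4 -15.8]
0.0 lin [-0.  0.  0.]
0.078 lin [-0.0101  0.      0.004 ]
0.157 lin [-0.0198  0.      0.0088]
0.236 lin [-0.0291  0.      0.0143]
0.314 lin [-0.0379  0.      0.0206]
0.392 lin [-0.0462  0.      0.0275]
0.471 lin [-0.054  0.     0.035]
0.55 lin [-0.0611  0.      0.0432]
0.628 lin [-0.0676  0.      0.0518]
0.706 lin [-0.0734  0.      0.061 ]
0.785 lin [-0.0784  0.      0.0705]
0.864 lin [-0.0827  0.      0.0805]
0.942 lin [-0.0862  0.      0.0907]
1.02 lin [-0.0889  0.      0.1012]
1.099 lin [-0.0907  0.      0.1119]
1.178 lin [-0.0917  0.      0.1227]
1.256 lin [-0.0919  0.      0.1335]
1.334 lin [-0.0912  0.      0.1443]
1.413 lin [-0.0896  0.      0.155 ]
1.492 lin [-0.0873  0.      0.1656]
1.57 lin [-0.0841  0.      0.1759]
```

```bash
python3 -m creep '[{"linear":[-0.0101,0,0.004],"twist":[0,0,0],"fingers":1},{"linear":[-0.0198,0,0.0088],"twist":[0,0,0],"fingers":1},{"linear":[-0.0291,0,0.0143],"twist":[0,0,0],"fingers":1},{"linear":[-0.0379,0,0.0206],"twist":[0,0,0],"fingers":1},{"linear":[-0.0462,0,0.0275],"twist":[0,0,0],"fingers":1},{"linear":[-0.0540,0,0.0350],"twist":[0,0,0],"fingers":1}]' 40
python3 - <<'E'
from h import *
go([.5176+.035,-.0134,.1158+.054])
E
```

```text
time: 9.53
position: [0.5505, -0.0142, 0.1692]
tool_rot: [0.02, 1.577, -0.02]
ft_force: [-3.3, 0.1, -6.7]
grip_width: 0.098
t 9.53 pos [ 0.5505 -0.0142  0.1692] F [-3.3  0.1 -6.7] grip 0.098
 linear mm [-0.6  0.9  2. ] world d [2.1 0.8 0.6]
```

Following well; on to upright.

```bash
python3 -m creep '[{"linear":[-0.0071,0,0.0082],"twist":[0,0,0],"fingers":1},{"linear":[-0.0136,0,0.0168],"twist":[0,0,0],"fingers":1},{"linear":[-0.0194,0,0.026],"twist":[0,0,0],"fingers":1},{"linear":[-0.0244,0,0.0355],"twist":[0,0,0],"fingers":1},{"linear":[-0.0287,0,0.0455],"twist":[0,0,0],"fingers":1},{"linear":[-0.0322,0,0.0557],"twist":[0,0,0],"fingers":1},{"linear":[-0.0349,0,0.0662],"twist":[0,0,0],"fingers":1},{"linear":[-0.0367,0,0.0769],"twist":[0,0,0],"fingers":1}]' 40;python3 -m creep '[{"linear":[-0.0010,0,0.0108],"twist":[0,0,0],"fingers":1},{"linear":[-0.0012,0,0.0216],"twist":[0,0,0],"fingers":1},{"linear":[-0.0005,0,0.0324],"twist":[0,0,0],"fingers":1},{"linear":[0.0011,0,0.0431],"twist":[0,0,0],"fingers":1},{"linear":[0.0034,0,0.0537],"twist":[0,0,0],"fingers":1},{"linear":[0.0066,0,0.064],"twist":[0,0,0],"fingers":1},{"linear":[0.0066,0,0.064],"twist":[0,0,0],"fingers":1}]' 40
python3 - <<'E'
from h import *
go([.5176+.1759,-.0134-.0039,.1158+.0841])
snap('scene','s3.png');snap('top','t3.png')
b=cv2.imread('pics/s3.png')[110:270,150:350]
cv2.imwrite('pics/s3c.png',cv2.resize(b,None,fx=3.7,fy=3.7,interpolation=3))
E
```

```text
time: 10.2
position: [0.628, -0.0164, 0.2089]
tool_rot: [0.019, 1.575, -0.022]
ft_force: [-7.3, -0.7, 6.5]
grip_width: 0.099
time: 10.78
position: [0.6948, -0.0185, 0.2008]
tool_rot: [0.021, 1.57, -0.021]
ft_force: [2.6, -1.7, 0.4]
grip_width: 0.109
t 10.78 pos [ 0.6948 -0.0185  0.2008] F [ 2.6 -1.7  0.4] grip 0.109
 linear mm [ 0.9  1.2 -1.3] world d [-1.3  1.2 -0.9]
```

View pics/s3c.png

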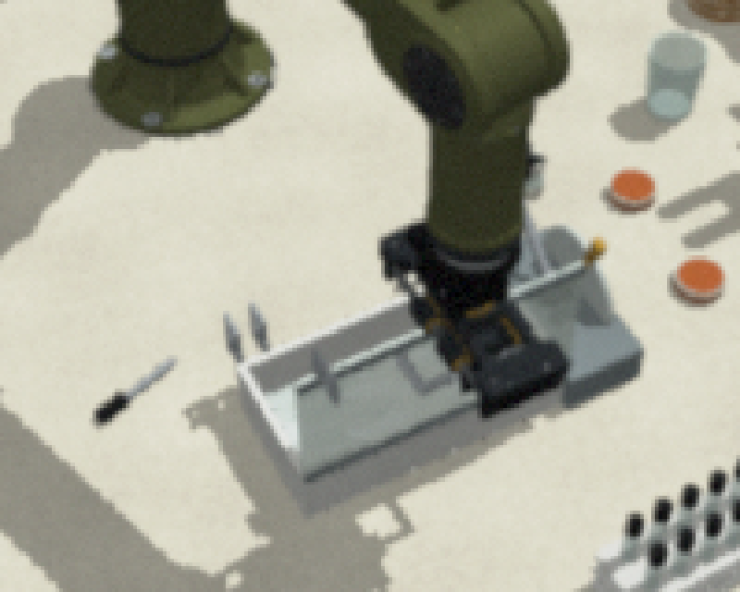

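```bash
python3 -m creep '[{"linear":[0,0,0],"twist":[0,0,0],"fingers":0.35},{"linear":[0,0,0],"twist":[0,0,0],"fingers":0.35},{"linear":[0,0,0],"twist":[0,0,0],"fingers":0.35},{"linear":[0,0,0],"twist":[0,0,0],"fingers":0.35},{"linear":[-0.02,0,0],"twist":[0,0,0],"fingers":0.35},{"linear":[-0.05,0,0],"twist":[0,0,0],"fingers":0.35},{"linear":[-0.09,0,0],"twist":[0,0,0],"fingers":0.35},{"linear":[-0.12,0,0],"twist":[0,0,0],"fingers":0.35}]' 20
python3 - <<'E'
from h import *
snap('scene','s4.png');im,d=snap('top','t4.png')
for n in ('dish0','lid_bar','hasp','pin_root','pin_tip','pin_grip'):
  for c in ('top','scene'):
    print(n,c,[(x['centre'],x['conf']) for x in nets.place_of(c,n)])
for (u,v) in [(151,166),(144,212)]: print(p3('top',d,u,v))
b=cv2.imread('pics/s4.png')[110:270,150:350]
cv2.imwrite('pics/s4c.png',cv2.resize(b,None,fx=3.7,fy=3.7,interpolation=3))
go([.5,.2,.25])
E
```

```text
time: 11.55
position: [0.6928, -0.0174, 0.322]
tool_rot: [0.02, 1.57, -0.02]
ft_force: [0.9, 0.2, 1.1]
grip_width: 0.326
dish0 top [([0.4427, 0.3592, 0.001], 0.74), ([0.5886, 0.3452, 0.0029], 0.69), ([0.6971, -0.0205, 0.204], 0.5)]
dish0 scene [([0.5941, 0.3459, -0.0005], 0.54), ([0.45, 0.3645, -0.0], 0.42), ([0.6486, -0.015, 0.0755], 0.18)]
lid_bar top [([0.6964, -0.0183, 0.2014], 0.6)]
lid_bar scene [([0.6958, -0.0198, 0.2025], 0.7), ([0.4252, -0.2587, -0.001], 0.47)]
hasp top []
hasp scene [([0.5371, -0.4965, 0.0008], 0.71), ([0.4769, -0.1341, 0.1034], 0.55), ([0.4044, -0.1958, 0.0034], 0.21)]
pin_root top [([0.434, -0.2737, 0.0051], 0.55), ([0.3498, 0.4845, 0.0017], 0.54), ([0.4243, -0.2583, 0.0039], 0.38)]
pin_root scene [([0.426, -0.2591, 0.0059], 0.59)]
pin_tip top [([0.347, 0.4856, -0.0008], 0.23)]
pin_tip scene [([0.407, -0.191, 0.0015], 0.58)]
pin_grip top [([0.4332, -0.2746, 0.0054], 0.6), ([0.6935, -0.0202, 0.2051], 0.41)]
pin_grip scene [([0.4312, -0.2742, 0.0065], 0.66), ([0.3519, -0.4782, -0.0016], 0.22)]
[0.5871 0.3418 0.0177]
[0.4412 0.3555 0.0161]
t 12.25 pos [ 0.693  -0.0178  0.3189] F [-1.1  0.  -0.5] grip 0.325
 linear mm [  69.   212.8 -198.5] world d [-193.   217.8  -68.9]
```

View pics/s4c.png

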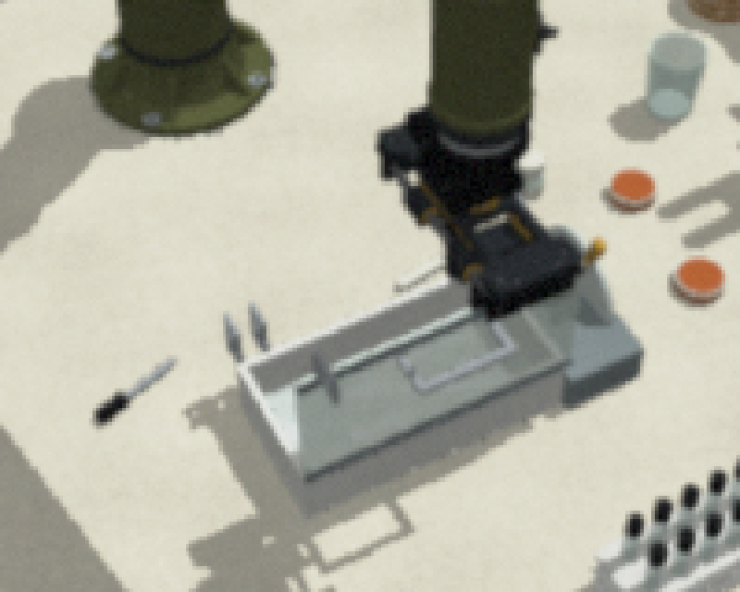

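```bash
cat >> h.py <<'E'
def cloud(cam,d):
    P=viewer.camera_params(cam);K=np.array(P['K']);v,u=np.mgrid[0:d.shape[0],0:d.shape[1]]
    c=np.stack([(u-K[0,2])*d/K[0,0],(v-K[1,2])*d/K[1,1],d],-1);T=np.array(P['cam_to_world']);return c@T[:3,:3].T+T[:3,3]
def dishes(cam,im,d):
    w=cloud(cam,d);im=im.astype(int)
    m=((im[...,0]-im[...,2])>60)&((im[...,0]-im[...,1])>40)&(d>0)&(w[...,0]>.3)&(w[...,0]<.9)&(abs(w[...,1])<.6)
    n,l,st,ce=cv2.connectedComponentsWithStats(m.astype(np.uint8))
    for i in range(1,n):
        if st[i,4]>25:
            p=w[l==i];print(cam,'red',np.round(ce[i],1),st[i,4],'mean',p.mean(0),'mid',(p.min(0)+p.max(0))/2,'ext',np.ptp(p,axis=0))
E
python3 - <<'E'
from h import *
for c,f in(('top','t4.png'),('scene','s4.png')):
    dishes(c,cv2.imread('pics/'+f)[:,:,::-1],np.load('pics/'+f+'.npy'))
print(proj('top',[.445,.36,.015]))
E
```

```text
top red [335.3  85.8] 810 mean [ 0.8516 -0.2365  0.0478] mid [ 0.8662 -0.2448  0.0571] ext [0.0672 0.1801 0.119 ]
top red [149.9 165.3] 180 mean [0.5897 0.3461 0.0154] mid [0.5911 0.3454 0.0154] ext [0.0469 0.0449 0.0111]
top red [142.3 211.6] 191 mean [0.4424 0.361  0.0156] mid [0.4428 0.3607 0.0152] ext [0.0475 0.0474 0.0124]
scene red [320.8 159.6] 71 mean [0.445  0.3601 0.0164] mid [0.4451 0.3608 0.0153] ext [0.0474 0.0471 0.0154]
scene red [339.  183.9] 89 mean [0.5914 0.3443 0.0161] mid [0.5901 0.3451 0.0153] ext [0.0469 0.0491 0.0146]
scene red [246.8 306.5] 1093 mean [ 0.8762 -0.2283  0.0543] mid [ 0.8582 -0.2122  0.0599] ext [0.0835 0.2185 0.1269]
[142.7464 210.7839]
```

```bash
python3 - <<'E'
from h import *
go([.591,.345,.22],Rt(88.7))
E
python3 -m creep '[{"linear":[0.05,-0.361,-0.108],"twist":[-7,0,0],"fingers":-1},{"linear":[0.05,-0.361,-0.108],"twist":[-14,0,0],"fingers":-1},{"linear":[0.05,-0.361,-0.108],"twist":[-21,0,0],"fingers":-1},{"linear":[0.05,-0.361,-0.108],"twist":[-28,0,0],"fingers":-1},{"linear":[0.05,-0.361,-0.108],"twist":[-35,0,0],"fingers":-1},{"linear":[0.05,-0.361,-0.108],"twist":[-42,0,0],"fingers":-1},{"linear":[0.05,-0.361,-0.108],"twist":[-49,0,0],"fingers":-1},{"linear":[0.05,-0.361,-0.108],"twist":[-56,0,0],"fingers":-1}]'
python3 - <<'E'
from h import *
go([.591,.345,.17],Rt(88.7))
E
```

```text
t 12.25 pos [ 0.693  -0.0178  0.3189] F [-1.1  0.  -0.5] grip 0.325
 linear mm [  98.9  360.1 -111.2] world d [-102.   362.8  -98.9]
 twist deg [-90.16  -0.03  -0.03]
time: 12.92
position: [0.5894, -0.3337, 0.2755]
tool_rot: [-0.747, 1.439, 0.746]
ft_force: [0.8, -0.2, 0.2]
grip_width: 0.843
t 12.92 pos [ 0.5894 -0.3337  0.2755] F [ 0.8 -0.2  0.2] grip 0.843
 linear mm [105.1 389.2 556.1] world d [   1.6  678.7 -105.5]
 twist deg [-33.82  -0.02   0.03]
```

```bash
python3 -m creep '[{"linear":[-0.05,0.18,0.27],"twist":[-7,0,0],"fingers":-1},{"linear":[-0.05,0.18,0.27],"twist":[-14,0,0],"fingers":-1},{"linear":[-0.05,0.18,0.27],"twist":[-21,0,0],"fingers":-1},{"linear":[-0.05,0.18,0.27],"twist":[-28,0,0],"fingers":-1},{"linear":[-0.05,0.18,0.27],"twist":[-33.8,0,0],"fingers":-1},{"linear":[-0.05,0.18,0.27],"twist":[-33.8,0,0],"fingers":-1},{"linear":[-0.05,0.18,0.27],"twist":[-33.8,0,0],"fingers":-1},{"linear":[-0.05,0.18,0.27],"twist":[-33.8,0,0],"fingers":-1}]'
python3 - <<'E'
from h import *
go([.591,.345,.17],Rt(88.7))
E
```

```text
time: 13.58
position: [0.6, -0.0043, 0.3263]
tool_rot: [-1.189, 1.221, 1.188]
ft_force: [0.2, 0.5, -0.3]
grip_width: 0.996
t 13.58 pos [ 0.6    -0.0043  0.3263] F [ 0.2  0.5 -0.3] grip 0.996
 linear mm [156.3  18.8 348.9] world d [  -9.   349.3 -156.3]
 twist deg [-0.28  0.    0.05]
```

```bash
python3 -m creep '[{"linear":[0.03,0.0188,0.349],"twist":[0,0,0],"fingers":-1},{"linear":[0.03,0.0188,0.349],"twist":[0,0,0],"fingers":-1},{"linear":[0.03,0.0188,0.349],"twist":[0,0,0],"fingers":-1},{"linear":[0.03,0.0188,0.349],"twist":[0,0,0],"fingers":-1},{"linear":[0.03,0.0188,0.349],"twist":[0,0,0],"fingers":-1},{"linear":[0.03,0.0188,0.349],"twist":[0,0,0],"fingers":-1},{"linear":[0.03,0.0188,0.349],"twist":[0,0,0],"fingers":-1},{"linear":[0.06,0.0188,0.349],"twist":[0,0,0],"fingers":-1}]'
python3 - <<'E'
from h import *
im,d=snap('scene','s5.png'); dishes('scene',im,d); im,d=snap('top','t5.png'); dishes('top',im,d)
go([.591,.345,.0145],Rt(88.7))
E
```

```text
time: 14.25
position: [0.5926, 0.3231, 0.2823]
tool_rot: [-1.188, 1.216, 1.187]
ft_force: [0.2, 1.0, 1.8]
grip_width: 1.0
scene red [320.8 159.6] 71 mean [0.4454 0.3601 0.0165] mid [0.4457 0.3601 0.0173] ext [0.0439 0.0441 0.0141]
scene red [339.  183.9] 87 mean [0.5913 0.3443 0.0161] mid [0.5901 0.3449 0.0152] ext [0.0448 0.0496 0.015 ]
scene red [247.  306.4] 1060 mean [ 0.8762 -0.2275  0.0543] mid [ 0.8574 -0.2126  0.0611] ext [0.0851 0.2173 0.1259]
top red [327.   85.7] 1079 mean [ 0.8517 -0.2102  0.047 ] mid [ 0.8662 -0.227   0.058 ] ext [0.0676 0.2156 0.1203]
t 14.35 pos [0.5872 0.3269 0.2758] F [-0.8  0.3 -0.5] grip 1.001
 linear mm [261.4  -5.2  17.5] world d [   3.8   18.1 -261.3]
 twist deg [ 0.33  0.15 -0.36]
```

```bash
python3 -m creep '[{"linear":[0.0,-0.0045,0.0178],"twist":[0,0,0],"fingers":-1},{"linear":[0.04,-0.0045,0.0178],"twist":[0,0,0],"fingers":-1},{"linear":[0.08,-0.0045,0.0178],"twist":[0,0,0],"fingers":-1},{"linear":[0.12,-0.0045,0.0178],"twist":[0,0,0],"fingers":-1},{"linear":[0.16,-0.0045,0.0178],"twist":[0,0,0],"fingers":-1},{"linear":[0.195,-0.0045,0.0178],"twist":[0,0,0],"fingers":-1},{"linear":[0.21,-0.0045,0.0178],"twist":[0,0,0],"fingers":-1},{"linear":[0.21,-0.0045,0.0178],"twist":[0,0,0],"fingers":-1}]'
python3 - <<'E'
from h import *
im,d=snap('scene','s6.png'); dishes('scene',im,d)
go([.591,.345,.0145],Rt(88.7))
E
```

```text
time: 15.02
position: [0.5954, 0.3342, 0.0648]
tool_rot: [-1.187, 1.231, 1.19]
ft_force: [0.1, -1.2, 0.1]
grip_width: 1.001
scene red [320.3 158.4] 47 mean [0.453  0.3492 0.0359] mid [0.4972 0.3127 0.0909] ext [0.146  0.1348 0.1588]
scene red [339.2 183.8] 64 mean [0.5919 0.3452 0.0167] mid [0.5892 0.3441 0.0161] ext [0.0428 0.0402 0.0163]
scene red [245.4 306.5] 1015 mean [ 0.8748 -0.2325  0.0566] mid [ 0.8576 -0.2128  0.0613] ext [0.0847 0.2171 0.1239]
scene red [271.2 303.9] 33 mean [ 0.8972 -0.153   0.0307] mid [ 0.8918 -0.1495  0.0179] ext [0.0163 0.0848 0.0363]
scene red [270.8 307.5] 29 mean [ 0.8979 -0.1545  0.0066] mid [ 0.8976 -0.1535  0.0064] ext [0.0043 0.0676 0.0124]
t 15.07 pos [0.5969 0.3357 0.0681] F [ 0.3 -0.6 -0.1] grip 1.004
 linear mm [53.6  6.   9.2] world d [ -5.9   9.3 -53.6]
 twist deg [-0.38 -0.08 -0.14]
```

```bash
python3 -m creep '[{"linear":[0,0.006,0.0092],"twist":[0,0,0],"fingers":-1},{"linear":[0,0.006,0.0092],"twist":[0,0,0],"fingers":-1},{"linear":[0,0.006,0.0092],"twist":[0,0,0],"fingers":-1}]'
python3 - <<'E'
from h import *
go([.591,.345,.0145],Rt(88.7))
E
```

```text
time: 15.32
position: [0.5918, 0.3486, 0.0723]
tool_rot: [-1.189, 1.217, 1.188]
ft_force: [0.4, 0.4, 0.3]
grip_width: 1.002
t 15.32 pos [0.5918 0.3486 0.0723] F [0.4 0.4 0.3] grip 1.002
 linear mm [57.8  0.9 -3.8] world d [ -0.8  -3.6 -57.8]
 twist deg [-0.24  0.17  0.19]
```

```bash
python3 -m creep '[{"linear":[0.03,0.001,-0.0038],"twist":[0,0,0],"fingers":-1},{"linear":[0.05,0.001,-0.0038],"twist":[0,0,0],"fingers":-1},{"linear":[0.054,0.001,-0.0038],"twist":[0,0,0],"fingers":-1},{"linear":[0.054,0.001,-0.0038],"twist":[0,0,0],"fingers":-1},{"linear":[0.054,0.001,-0.0038],"twist":[0,0,0],"fingers":-1}]'
python3 - <<'E'
from h import *
go([.591,.345,.0145],Rt(88.7))
E
```

```text
time: 15.73
position: [0.5912, 0.343, 0.0168]
tool_rot: [-1.188, 1.221, 1.187]
ft_force: [-0.7, 0.1, 0.3]
grip_width: 1.001
t 15.73 pos [0.5912 0.343  0.0168] F [-0.7  0.1  0.3] grip 1.001
 linear mm [2.3 0.3 2. ] world d [-0.2  2.  -2.3]
 twist deg [-0.36  0.07  0.09]
```

Close on the dish.

```bash
python3 -m creep '[{"linear":[0.002,0,0.002],"twist":[0,0,0],"fingers":-0.3},{"linear":[0.002,0,0.002],"twist":[0,0,0],"fingers":0},{"linear":[0.002,0,0.002],"twist":[0,0,0],"fingers":0.4},{"linear":[0.002,0,0.002],"twist":[0,0,0],"fingers":0.6},{"linear":[0.002,0,0.002],"twist":[0,0,0],"fingers":0.6},{"linear":[0.002,0,0.002],"twist":[0,0,0],"fingers":0.6},{"linear":[0.002,0,0.002],"twist":[0,0,0],"fingers":0.6},{"linear":[0.002,0,0.002],"twist":[0,0,0],"fingers":0.6}]' 20
python3 -m creep '[{"linear":[-0.02,0,0],"twist":[0,0,0],"fingers":0.6},{"linear":[-0.05,0,0],"twist":[0,0,0],"fingers":0.6},{"linear":[-0.09,0,0],"twist":[0,0,0],"fingers":0.6},{"linear":[-0.13,0,0],"twist":[0,0,0],"fingers":0.6},{"linear":[-0.17,0,0],"twist":[0,0,0],"fingers":0.6},{"linear":[-0.2,0,0],"twist":[0,0,0],"fingers":0.6},{"linear":[-0.2,0,0],"twist":[0,0,0],"fingers":0.6}]'
python3 - <<'E'
from h import *
im,d=snap('scene','s7.png'); dishes('scene',im,d)
go(L2W(-.012,.045,.22),Rt(88.7))
E
```

```text
time: 16.4
position: [0.5907, 0.3442, 0.0135]
tool_rot: [-1.188, 1.222, 1.188]
ft_force: [0.0, 1.2, 2.4]
grip_width: 0.658
time: 16.98
position: [0.5927, 0.3467, 0.2212]
tool_rot: [-1.188, 1.211, 1.184]
ft_force: [1.6, 1.2, -0.1]
grip_width: 0.658
scene red [348.9 147.3] 61 mean [0.5988 0.3447 0.2245] mid [0.5992 0.3438 0.225 ] ext [0.0298 0.0388 0.0104]
scene red [320.8 159.6] 71 mean [0.4458 0.3597 0.0171] mid [0.4465 0.3584 0.0154] ext [0.0486 0.0461 0.0173]
scene red [246.1 306.6] 1043 mean [ 0.8757 -0.2303  0.055 ] mid [ 0.8588 -0.2134  0.0617] ext [0.0824 0.2166 0.1226]
t 17.03 pos [0.5918 0.3457 0.2175] F [-0.2  0.  -0.7] grip 0.661
 linear mm [  -3.8   21.6 -315.2] world d [ -30.8 -314.5    2.5]
 twist deg [-0.36  0.21  0.34]
```

```bash
python3 -m creep '[{"linear":[-0.003,0.0216,-0.315],"twist":[0,0,0],"fingers":0.6},{"linear":[-0.003,0.0216,-0.315],"twist":[0,0,0],"fingers":0.6},{"linear":[-0.003,0.0216,-0.315],"twist":[0,0,0],"fingers":0.6},{"linear":[-0.003,0.0216,-0.315],"twist":[0,0,0],"fingers":0.6},{"linear":[-0.003,0.0216,-0.315],"twist":[0,0,0],"fingers":0.6},{"linear":[-0.003,0.0216,-0.315],"twist":[0,0,0],"fingers":0.6},{"linear":[-0.003,0.0216,-0.315],"twist":[0,0,0],"fingers":0.6},{"linear":[-0.003,0.0216,-0.315],"twist":[0,0,0],"fingers":0.6}]'
python3 -m creep '[{"linear":[0,0,0],"twist":[0,0,0],"fingers":0.6},{"linear":[0,0,0],"twist":[0,0,0],"fingers":0.6}]'
python3 - <<'E'
from h import *
im,d=snap('scene','s8.png'); dishes('scene',im,d)
go(L2W(-.012,.045,.036),Rt(88.7))
b=cv2.imread('pics/s8.png')[110:270,150:350]
cv2.imwrite('pics/s8c.png',cv2.resize(b,None,fx=3.7,fy=3.7,interpolation=3))
E
```

```text
time: 17.7
position: [0.5584, 0.0232, 0.2142]
tool_rot: [-1.184, 1.23, 1.184]
ft_force: [0.4, -0.6, -0.5]
grip_width: 0.657
time: 17.87
position: [0.559, 0.0271, 0.2146]
tool_rot: [-1.183, 1.227, 1.186]
ft_force: [0.4, 1.3, -0.1]
grip_width: 0.659
scene red [320.7 159.6] 73 mean [0.4454 0.3591 0.0173] mid [0.445  0.3592 0.0176] ext [0.0485 0.045  0.0151]
scene red [266.9 174.9] 91 mean [0.5616 0.0259 0.2172] mid [0.5583 0.0244 0.2178] ext [0.04   0.0415 0.0105]
scene red [246.7 306.5] 1083 mean [ 0.8762 -0.2284  0.0547] mid [ 0.8585 -0.2128  0.0606] ext [0.0829 0.2175 0.1259]
t 17.92 pos [0.5591 0.0295 0.215 ] F [-0.9  0.4 -1.1] grip 0.661
 linear mm [179.   -2.2   1.7] world d [   1.9    1.8 -179. ]
 twist deg [-0.44  0.03 -0.11]
```

View pics/s8c.png

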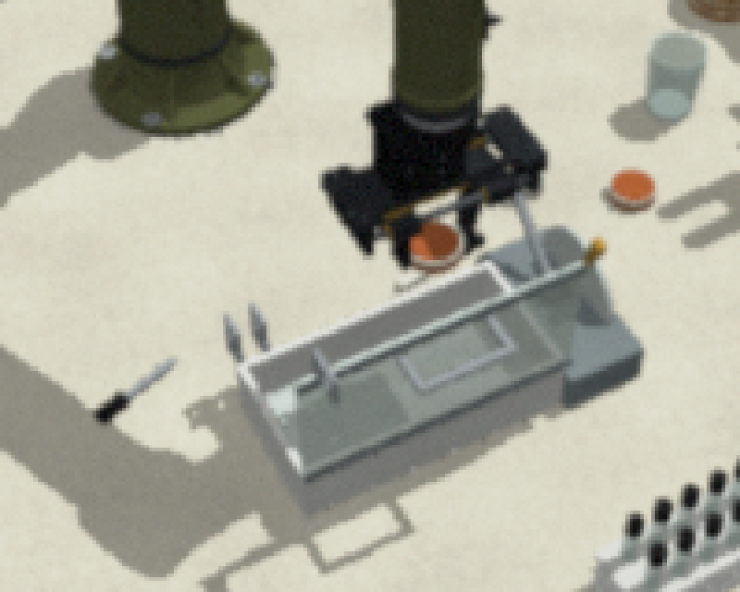

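```bash
python3 -m creep '[{"linear":[0.035,-0.002,0.0017],"twist":[0,0,0],"fingers":0.6},{"linear":[0.07,-0.002,0.0017],"twist":[0,0,0],"fingers":0.6},{"linear":[0.105,-0.002,0.0017],"twist":[0,0,0],"fingers":0.6},{"linear":[0.135,-0.002,0.0017],"twist":[0,0,0],"fingers":0.6},{"linear":[0.16,-0.002,0.0017],"twist":[0,0,0],"fingers":0.6},{"linear":[0.172,-0.002,0.0017],"twist":[0,0,0],"fingers":0.6},{"linear":[0.176,-0.002,0.0017],"twist":[0,0,0],"fingers":0.6},{"linear":[0.178,-0.002,0.0017],"twist":[0,0,0],"fingers":0.6}]'
python3 - <<'E'
from h import *
go(L2W(-.012,.045,.034),Rt(88.7))
E
```

```text
time: 18.58
position: [0.5617, 0.0331, 0.0379]
tool_rot: [-1.188, 1.222, 1.19]
ft_force: [-0.2, 0.5, -0.5]
grip_width: 0.662
t 18.58 pos [0.5617 0.0331 0.0379] F [-0.2  0.5 -0.5] grip 0.662
 linear mm [ 3.9  0.6 -1.9] world d [-0.7 -1.9 -3.9]
 twist deg [-0.24  0.06 -0.04]
```

```bash
python3 -m creep '[{"linear":[0.002,0,0],"twist":[0,0,0],"fingers":0.6},{"linear":[0.003,0,0],"twist":[0,0,0],"fingers":0.6},{"linear":[0.003,0,0],"twist":[0,0,0],"fingers":-0.2},{"linear":[0.003,0,0],"twist":[0,0,0],"fingers":-0.8},{"linear":[0.003,0,0],"twist":[0,0,0],"fingers":-0.8},{"linear":[0.003,0,0],"twist":[0,0,0],"fingers":-0.8},{"linear":[-0.03,0,0],"twist":[0,0,0],"fingers":-0.8},{"linear":[-0.07,0,0],"twist":[0,0,0],"fingers":-0.8}]'
python3 -m creep '[{"linear":[-0.04,0,0],"twist":[0,0,0],"fingers":-0.8},{"linear":[-0.08,0,0],"twist":[0,0,0],"fingers":-0.8},{"linear":[-0.12,0,0],"twist":[0,0,0],"fingers":-0.8},{"linear":[-0.13,0,0],"twist":[0,0,0],"fingers":-0.8},{"linear":[-0.13,0,0],"twist":[0,0,0],"fingers":-0.8}]'
python3 - <<'E'
from h import *
im,d=snap('scene','s9.png'); dishes('scene',im,d)
go([.4445,.3605,.22],Rt(88.7))
b=cv2.imread('pics/s9.png')[110:270,150:350]
cv2.imwrite('pics/s9c.png',cv2.resize(b,None,fx=3.7,fy=3.7,interpolation=3))
E
```

```text
time: 19.25
position: [0.5592, 0.031, 0.1064]
tool_rot: [-1.184, 1.227, 1.193]
ft_force: [1.1, 0.1, -0.0]
grip_width: 0.882
time: 19.67
position: [0.5641, 0.032, 0.2424]
tool_rot: [-1.192, 1.218, 1.182]
ft_force: [-0.4, 0.0, 0.4]
grip_width: 0.902
scene red [320.7 159.5] 70 mean [0.4442 0.3603 0.0159] mid [0.4434 0.3614 0.0154] ext [0.0491 0.0437 0.0118]
scene red [246.6 306.6] 1079 mean [ 0.8762 -0.2289  0.0544] mid [ 0.858  -0.2126  0.059 ] ext [0.0841 0.2176 0.1265]
t 19.72 pos [0.5627 0.0315 0.2397] F [-0.5 -0.3 -0. ] grip 0.901
 linear mm [ 19.  127.8 325.4] world d [-118.2  329.   -19.7]
 twist deg [-0.38 -0.05  0.19]
```

View pics/s9c.png

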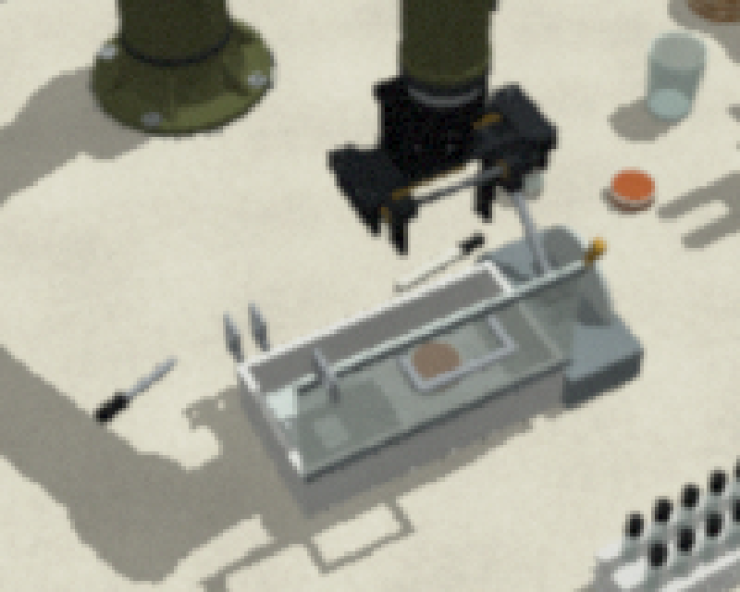

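```bash
python3 -m creep '[{"linear":[0,0.128,0.3254],"twist":[0,0,0],"fingers":-1},{"linear":[0,0.128,0.3254],"twist":[0,0,0],"fingers":-1},{"linear":[0,0.128,0.3254],"twist":[0,0,0],"fingers":-1},{"linear":[0,0.128,0.3254],"twist":[0,0,0],"fingers":-1},{"linear":[0,0.128,0.3254],"twist":[0,0,0],"fingers":-1},{"linear":[0,0.128,0.3254],"twist":[0,0,0],"fingers":-1},{"linear":[0,0.128,0.3254],"twist":[0,0,0],"fingers":-1},{"linear":[0,0.128,0.3254],"twist":[0,0,0],"fingers":-1}]'
python3 - <<'E'
from h import *
im,d=snap('scene','s10.png'); dishes('scene',im,d)
go([.4445,.3605,.1],Rt(88.7))
E
```

```text
time: 20.38
position: [0.4473, 0.3457, 0.2361]
tool_rot: [-1.188, 1.226, 1.188]
ft_force: [-0.1, -0.1, -0.1]
grip_width: 1.002
scene red [320.8 159.6] 72 mean [0.4454 0.3596 0.0169] mid [0.4473 0.3608 0.0156] ext [0.0453 0.0526 0.0166]
scene red [246.8 306.5] 1053 mean [ 0.8762 -0.2282  0.0542] mid [ 0.8587 -0.2129  0.0581] ext [0.0825 0.2172 0.1281]
t 20.43 pos [0.4405 0.3561 0.2367] F [-4.3  5.5  0.8] grip 0.998
 linear mm [136.7  -4.6   3.6] world d [   4.     4.4 -136.7]
 twist deg [ 0.39  0.33 -0.28]
```

```bash
python3 -m creep '[{"linear":[0.0,-0.002,0.003],"twist":[0,0,0],"fingers":-1},{"linear":[0.04,-0.002,0.003],"twist":[0,0,0],"fingers":-1},{"linear":[0.08,-0.002,0.003],"twist":[0,0,0],"fingers":-1},{"linear":[0.12,-0.002,0.003],"twist":[0,0,0],"fingers":-1},{"linear":[0.14,-0.002,0.003],"twist":[0,0,0],"fingers":-1},{"linear":[0.155,-0.002,0.003],"twist":[0,0,0],"fingers":-1},{"linear":[0.155,-0.002,0.003],"twist":[0,0,0],"fingers":-1},{"linear":[0.155,-0.002,0.003],"twist":[0,0,0],"fingers":-1}]'
python3 - <<'E'
from h import *
go([.4445,.3605,.0145],Rt(88.7))
E
```

```text
time: 21.1
position: [0.4509, 0.3475, 0.0826]
tool_rot: [-1.187, 1.225, 1.188]
ft_force: [-0.2, 0.2, 1.9]
grip_width: 1.005
t 21.1 pos [0.4509 0.3475 0.0826] F [-0.2  0.2  1.9] grip 1.005
 linear mm [68.2  6.7 12.9] world d [ -6.4  13.  -68.1]
 twist deg [-0.39 -0.03 -0.09]
```

```bash
python3 -m creep '[{"linear":[0,0.0067,0.0129],"twist":[0,0,0],"fingers":-1},{"linear":[0.03,0.0067,0.0129],"twist":[0,0,0],"fingers":-1},{"linear":[0.055,0.0067,0.0129],"twist":[0,0,0],"fingers":-1},{"linear":[0.065,0.0067,0.0129],"twist":[0,0,0],"fingers":-1},{"linear":[0.065,0.0067,0.0129],"twist":[0,0,0],"fingers":-1},{"linear":[0.065,0.0067,0.0129],"twist":[0,0,0],"fingers":-1}]'
python3 - <<'E'
from h import *
im,d=snap('scene','s11.png'); dishes('scene',im,d)
go([.4445,.3605,.0145],Rt(88.7))
E
```

```text
time: 21.6
position: [0.4454, 0.3616, 0.0195]
tool_rot: [-1.187, 1.222, 1.187]
ft_force: [0.9, -1.3, 0.1]
grip_width: 0.999
scene red [320.5 160. ] 57 mean [0.4468 0.357  0.0169] mid [0.4472 0.3578 0.0166] ext [0.0368 0.0423 0.0173]
scene red [246.9 306.4] 1068 mean [ 0.8761 -0.2277  0.0545] mid [ 0.8572 -0.2124  0.0583] ext [0.0856 0.2184 0.1268]
t 21.65 pos [0.4458 0.362  0.02  ] F [-0.1  1.1 -0.8] grip 0.999
 linear mm [ 5.5  1.2 -1.6] world d [-1.3 -1.5 -5.5]
 twist deg [-0.39  0.1   0.11]
```

```bash
python3 -m creep '[{"linear":[0.005,0.001,-0.001],"twist":[0,0,0],"fingers":-0.3},{"linear":[0.005,0.001,-0.001],"twist":[0,0,0],"fingers":0},{"linear":[0.005,0.001,-0.001],"twist":[0,0,0],"fingers":0.4},{"linear":[0.005,0.001,-0.001],"twist":[0,0,0],"fingers":0.6},{"linear":[0.005,0.001,-0.001],"twist":[0,0,0],"fingers":0.6},{"linear":[0.005,0.001,-0.001],"twist":[0,0,0],"fingers":0.6},{"linear":[0.005,0.001,-0.001],"twist":[0,0,0],"fingers":0.6},{"linear":[0.005,0.001,-0.001],"twist":[0,0,0],"fingers":0.6}]' 20
python3 -m creep '[{"linear":[-0.02,0,0],"twist":[0,0,0],"fingers":0.6},{"linear":[-0.05,0,0],"twist":[0,0,0],"fingers":0.6},{"linear":[-0.09,0,0],"twist":[0,0,0],"fingers":0.6},{"linear":[-0.13,0,0],"twist":[0,0,0],"fingers":0.6},{"linear":[-0.17,0,0],"twist":[0,0,0],"fingers":0.6},{"linear":[-0.2,0,0],"twist":[0,0,0],"fingers":0.6},{"linear":[-0.2,0,0],"twist":[0,0,0],"fingers":0.6}]'
python3 - <<'E'
from h import *
im,d=snap('scene','s12.png'); dishes('scene',im,d)
go(L2W(-.012,-.045,.22),Rt(88.7))
E
```

```text
time: 22.32
position: [0.4438, 0.3602, 0.0134]
tool_rot: [-1.188, 1.223, 1.188]
ft_force: [0.6, -0.6, 3.0]
grip_width: 0.659
time: 22.9
position: [0.4457, 0.3632, 0.2198]
tool_rot: [-1.188, 1.212, 1.184]
ft_force: [-0.6, 0.3, 0.4]
grip_width: 0.66
scene red [327.7 122.2] 57 mean [0.4488 0.3605 0.2229] mid [0.4485 0.3613 0.2231] ext [0.038  0.0415 0.0096]
scene red [246.9 306.5] 1061 mean [ 0.8763 -0.2281  0.0542] mid [ 0.858  -0.212   0.0579] ext [0.0839 0.2193 0.128 ]
t 22.95 pos [0.4449 0.3618 0.2166] F [ 0.1 -0.3 -0.6] grip 0.66
 linear mm [  -4.1 -126.4 -417. ] world d [ 114.1 -420.5    3.4]
 twist deg [-0.37  0.19  0.31]
```

```bash
python3 -m creep '[{"linear":[-0.004,-0.126,-0.417],"twist":[0,0,0],"fingers":0.6},{"linear":[-0.004,-0.126,-0.417],"twist":[0,0,0],"fingers":0.6},{"linear":[-0.004,-0.126,-0.417],"twist":[0,0,0],"fingers":0.6},{"linear":[-0.004,-0.126,-0.417],"twist":[0,0,0],"fingers":0.6},{"linear":[-0.004,-0.126,-0.417],"twist":[0,0,0],"fingers":0.6},{"linear":[-0.004,-0.126,-0.417],"twist":[0,0,0],"fingers":0.6},{"linear":[-0.004,-0.126,-0.417],"twist":[0,0,0],"fingers":0.6},{"linear":[-0.004,-0.126,-0.417],"twist":[0,0,0],"fingers":0.6}]'
python3 - <<'E'
from h import *
go(L2W(-.012,-.045,.22),Rt(88.7))
E
```

```text
time: 23.62
position: [0.5299, 0.0358, 0.2149]
tool_rot: [-1.187, 1.225, 1.188]
ft_force: [-0.2, 0.3, 0.2]
grip_width: 0.657
t 23.62 pos [0.5299 0.0358 0.2149] F [-0.2  0.3  0.2] grip 0.657
 linear mm [ -5.1 -31.8 -93.7] world d [ 29.1 -94.6   5.1]
 twist deg [-0.39 -0.05 -0.11]
```

```bash
python3 -m creep '[{"linear":[-0.004,-0.0318,-0.0937],"twist":[0,0,0],"fingers":0.6},{"linear":[-0.004,-0.0318,-0.0937],"twist":[0,0,0],"fingers":0.6},{"linear":[-0.004,-0.0318,-0.0937],"twist":[0,0,0],"fingers":0.6},{"linear":[-0.004,-0.0318,-0.0937],"twist":[0,0,0],"fingers":0.6},{"linear":[-0.004,-0.0318,-0.0937],"twist":[0,0,0],"fingers":0.6},{"linear":[-0.004,-0.0318,-0.0937],"twist":[0,0,0],"fingers":0.6}]'
python3 - <<'E'
from h import *
go(L2W(-.012,-.045,.034),Rt(88.7))
im,d=snap('scene','s13.png'); dishes('scene',im,d)
E
```

```text
time: 24.12
position: [0.5591, -0.0543, 0.2193]
tool_rot: [-1.187, 1.222, 1.191]
ft_force: [0.3, -0.7, -0.7]
grip_width: 0.664
t 24.12 pos [ 0.5591 -0.0543  0.2193] F [ 0.3 -0.7 -0.7] grip 0.664
 linear mm [185.3  -0.4  -4.7] world d [  -0.    -4.4 -185.3]
 twist deg [-0.25  0.08 -0.1 ]
scene red [245.5 183. ] 104 mean [ 0.5608 -0.0567  0.2219] mid [ 0.5604 -0.0571  0.2215] ext [0.0417 0.0433 0.0127]
scene red [246.8 306.5] 1082 mean [ 0.8763 -0.2282  0.0548] mid [ 0.8569 -0.2124  0.0589] ext [0.0862 0.2184 0.1252]
```

```bash
python3 -m creep '[{"linear":[0.035,0,-0.0045],"twist":[0,0,0],"fingers":0.6},{"linear":[0.07,0,-0.0045],"twist":[0,0,0],"fingers":0.6},{"linear":[0.105,0,-0.0045],"twist":[0,0,0],"fingers":0.6},{"linear":[0.14,0,-0.0045],"twist":[0,0,0],"fingers":0.6},{"linear":[0.165,0,-0.0045],"twist":[0,0,0],"fingers":0.6},{"linear":[0.18,0,-0.0045],"twist":[0,0,0],"fingers":0.6},{"linear":[0.182,0,-0.0045],"twist":[0,0,0],"fingers":0.6},{"linear":[0.184,0,-0.0045],"twist":[0,0,0],"fingers":0.6}]'
python3 - <<'E'
from h import *
go(L2W(-.012,-.045,.034),Rt(88.7))
E
```

```text
time: 24.83
position: [0.5598, -0.0594, 0.0366]
tool_rot: [-1.189, 1.222, 1.189]
ft_force: [-0.2, -0.0, -0.4]
grip_width: 0.661
t 24.83 pos [ 0.5598 -0.0594  0.0366] F [-0.2 -0.  -0.4] grip 0.661
 linear mm [2.6 0.8 0.7] world d [-0.8  0.7 -2.6]
 twist deg [-0.25  0.02  0.  ]
```

```bash
python3 -m creep '[{"linear":[0.002,0,0],"twist":[0,0,0],"fingers":0.6},{"linear":[0.0025,0,0],"twist":[0,0,0],"fingers":0.6},{"linear":[0.0025,0,0],"twist":[0,0,0],"fingers":-0.2},{"linear":[0.0025,0,0],"twist":[0,0,0],"fingers":-0.8},{"linear":[0.0025,0,0],"twist":[0,0,0],"fingers":-0.8},{"linear":[0.0025,0,0],"twist":[0,0,0],"fingers":-0.8},{"linear":[-0.03,0,0],"twist":[0,0,0],"fingers":-0.8},{"linear":[-0.07,0,0],"twist":[0,0,0],"fingers":-0.8}]'
python3 -m creep '[{"linear":[-0.04,0,0],"twist":[0,0,0],"fingers":0},{"linear":[-0.08,0,0],"twist":[0,0,0],"fingers":0.35},{"linear":[-0.12,0,0],"twist":[0,0,0],"fingers":0.35},{"linear":[-0.16,0,0],"twist":[0,0,0],"fingers":0.35},{"linear":[-0.20,0,0],"twist":[0,0,0],"fingers":0.35},{"linear":[-0.20,0,0],"twist":[0,0,0],"fingers":0.35}]'
python3 - <<'E'
from h import *
im,d=snap('scene','s14.png'); 
for c in ['scene']: print([(x['centre'],x['conf']) for x in nets.place_of(c,'lid_bar')],[(x['centre'],x['conf']) for x in nets.place_of(c,'dish0')])
go([.694,-.018,.31],Rt(-1.3))
print(readout.get_state()['joint_positions'])
b=im[110:270,150:350,::-1]
cv2.imwrite('pics/s14c.png',cv2.resize(b,None,fx=3.7,fy=3.7,interpolation=3))
E
```

```text
time: 25.5
position: [0.5569, -0.0606, 0.1043]
tool_rot: [-1.183, 1.226, 1.194]
ft_force: [1.3, -1.0, 1.5]
grip_width: 0.885
time: 26.0
position: [0.5632, -0.0601, 0.3148]
tool_rot: [-1.196, 1.215, 1.177]
ft_force: [0.6, 1.0, 0.1]
grip_width: 0.531
[([0.6978, -0.0181, 0.2033], 0.64)] []
t 26.15 pos [ 0.5597 -0.0607  0.3064] F [-0.6 -0.2 -0.3] grip 0.398
 linear mm [  -3.5 -133.    46.6] world d [134.3  42.7   3.6]
 twist deg [89.63 -0.01  0.06]
[ 0.895   0.2095 -0.9619  1.5313  0.1728  1.49    1.4711]
```

View pics/s14c.png

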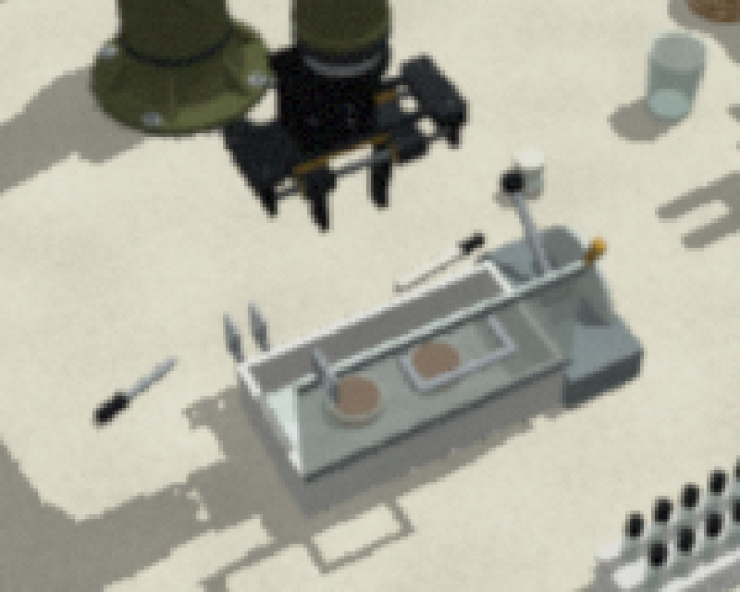

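```bash
python3 -m creep '[{"linear":[-0.01,-0.05,0.04],"twist":[7,0,0],"fingers":0.35},{"linear":[-0.01,-0.08,0.0466],"twist":[14,0,0],"fingers":0.35},{"linear":[-0.01,-0.133,0.0466],"twist":[21,0,0],"fingers":0.35},{"linear":[-0.01,-0.133,0.0466],"twist":[28,0,0],"fingers":0.35},{"linear":[-0.01,-0.133,0.0466],"twist":[35,0,0],"fingers":0.35},{"linear":[-0.01,-0.133,0.0466],"twist":[42,0,0],"fingers":0.35},{"linear":[-0.01,-0.133,0.0466],"twist":[49,0,0],"fingers":0.35},{"linear":[-0.01,-0.133,0.0466],"twist":[56,0,0],"fingers":0.35}]'
python3 -m creep '[{"linear":[0,0,0],"twist":[7,0,0],"fingers":0.35},{"linear":[0,0,0],"twist":[14,0,0],"fingers":0.35},{"linear":[0,0,0],"twist":[21,0,0],"fingers":0.35},{"linear":[0,0,0],"twist":[28,0,0],"fingers":0.35},{"linear":[0,0,0],"twist":[33.6,0,0],"fingers":0.35},{"linear":[0,0,0],"twist":[33.6,0,0],"fingers":0.35},{"linear":[0,0,0],"twist":[33.6,0,0],"fingers":0.35}]'
python3 - <<'E'
from h import *
go([.695,-.018,.205],Rt(-1.3))
E
```

```text
time: 26.82
position: [0.6934, -0.0176, 0.3132]
tool_rot: [-0.437, 1.53, 0.44]
ft_force: [0.4, 0.3, -0.8]
grip_width: 0.325
time: 27.4
position: [0.6934, -0.0179, 0.3144]
tool_rot: [0.015, 1.574, -0.015]
ft_force: [-0.3, 0.5, -0.8]
grip_width: 0.325
t 27.4 pos [ 0.6934 -0.0179  0.3144] F [-0.3  0.5 -0.8] grip 0.325
 linear mm [109.4   0.    1.9] world d [   1.6   -0.1 -109.4]
 twist deg [ 0.22 -0.17  0.02]
```

```bash
python3 -m creep '[{"linear":[0.03,0,0.0018],"twist":[0,0,0],"fingers":0.35},{"linear":[0.06,0,0.0018],"twist":[0,0,0],"fingers":0.35},{"linear":[0.085,0,0.0018],"twist":[0,0,0],"fingers":0.35},{"linear":[0.105,0,0.0018],"twist":[0,0,0],"fingers":0.35},{"linear":[0.111,0,0.0018],"twist":[0,0,0],"fingers":0.35},{"linear":[0.111,0,0.0018],"twist":[0,0,0],"fingers":1},{"linear":[0.111,0,0.0018],"twist":[0,0,0],"fingers":1},{"linear":[0.111,0,0.0018],"twist":[0,0,0],"fingers":1}]' 40
python3 -m creep '[{"linear":[0,0,0],"twist":[0,0,0],"fingers":1},{"linear":[0,0,0],"twist":[0,0,0],"fingers":1}]' 40
python3 - <<'E'
from h import *
go([.5176,-.0134,.1158])
f=lambda a:np.array([-np.cos(a+.340),np.sin(a+.340)])*.1379
a0=1.58
for a in np.arange(1.58,-.03,-.0785): 
    d=f(a)-f(a0); print(round(a,3),'lin',np.round([-d[1],0,d[0]],4))
E
```

```text
time: 28.07
position: [0.6966, -0.0177, 0.2071]
tool_rot: [0.017, 1.568, -0.017]
ft_force: [0.2, 0.0, 0.8]
grip_width: 0.176
time: 28.23
position: [0.6958, -0.0177, 0.2068]
tool_rot: [0.017, 1.57, -0.017]
ft_force: [-2.3, 0.5, 2.2]
grip_width: 0.102
t 28.23 pos [ 0.6958 -0.0177  0.2068] F [-2.3  0.5  2.2] grip 0.102
 linear mm [  90.9    0.4 -178.3] world d [-178.2    4.3  -91. ]
1.58 lin [-0.  0.  0.]
1.502 lin [-0.0033  0.     -0.0103]
1.423 lin [-0.0058  0.     -0.0208]
1.344 lin [-0.0074  0.     -0.0315]
1.266 lin [-0.0082  0.     -0.0423]
1.188 lin [-0.0082  0.     -0.0532]
1.109 lin [-0.0073  0.     -0.0639]
1.03 lin [-0.0056  0.     -0.0746]
0.952 lin [-0.003   0.     -0.0851]
0.874 lin [ 0.0004  0.     -0.0954]
0.795 lin [ 0.0046  0.     -0.1054]
0.716 lin [ 0.0095  0.     -0.115 ]
0.638 lin [ 0.0152  0.     -0.1242]
0.559 lin [ 0.0216  0.     -0.133 ]
0.481 lin [ 0.0287  0.     -0.1412]
0.402 lin [ 0.0363  0.     -0.1488]
0.324 lin [ 0.0446  0.     -0.1558]
0.245 lin [ 0.0534  0.     -0.1621]
0.167 lin [ 0.0626  0.     -0.1677]
0.088 lin [ 0.0723  0.     -0.1726]
0.01 lin [ 0.0823  0.     -0.1767]
```

```bash
python3 -m creep '[{"linear":[-0.0033,0,-0.0103],"twist":[0,0,0],"fingers":1},{"linear":[-0.0058,0,-0.0208],"twist":[0,0,0],"fingers":1},{"linear":[-0.0074,0,-0.0315],"twist":[0,0,0],"fingers":1},{"linear":[-0.0082,0,-0.0423],"twist":[0,0,0],"fingers":1},{"linear":[-0.0082,0,-0.0532],"twist":[0,0,0],"fingers":1},{"linear":[-0.0073,0,-0.0639],"twist":[0,0,0],"fingers":1},{"linear":[-0.0056,0,-0.0746],"twist":[0,0,0],"fingers":1},{"linear":[-0.003,0,-0.0851],"twist":[0,0,0],"fingers":1}]' 40
python3 -m creep '[{"linear":[0.0034,0,-0.0103],"twist":[0,0,0],"fingers":1},{"linear":[0.0076,0,-0.0203],"twist":[0,0,0],"fingers":1},{"linear":[0.0125,0,-0.0299],"twist":[0,0,0],"fingers":1},{"linear":[0.0182,0,-0.0391],"twist":[0,0,0],"fingers":1},{"linear":[0.0246,0,-0.0479],"twist":[0,0,0],"fingers":1},{"linear":[0.0317,0,-0.0561],"twist":[0,0,0],"fingers":1},{"linear":[0.0393,0,-0.0637],"twist":[0,0,0],"fingers":1},{"linear":[0.0476,0,-0.0707],"twist":[0,0,0],"fingers":1}]' 40
python3 - <<'E'
from h import *
go([.5176,-.0134,.1158+.005])
E
```

```text
time: 28.9
position: [0.6141, -0.0156, 0.2119]
tool_rot: [0.017, 1.56, -0.017]
ft_force: [3.3, 0.3, 5.6]
grip_width: 0.099
time: 29.57
position: [0.5415, -0.0138, 0.1632]
tool_rot: [0.016, 1.565, -0.017]
ft_force: [-2.4, -0.2, 6.1]
grip_width: 0.097
t 29.57 pos [ 0.5415 -0.0138  0.1632] F [-2.4 -0.2  6.1] grip 0.097
 linear mm [ 42.3  -0.1 -24.1] world d [-23.9   0.4 -42.4]
```

```bash
python3 -m creep '[{"linear":[0.0088,0,-0.0063],"twist":[0,0,0],"fingers":1},{"linear":[0.0180,0,-0.0119],"twist":[0,0,0],"fingers":1},{"linear":[0.0277,0,-0.0168],"twist":[0,0,0],"fingers":1},{"linear":[0.0377,0,-0.0209],"twist":[0,0,0],"fingers":1},{"linear":[0.042,0,-0.0225],"twist":[0,0,0],"fingers":1},{"linear":[0.044,0,-0.023],"twist":[0,0,0],"fingers":1},{"linear":[0.045,0,-0.023],"twist":[0,0,0],"fingers":1},{"linear":[0.045,0,-0.023],"twist":[0,0,0],"fingers":1}]' 40
python3 - <<'E'
from h import *
go([.5176,-.0134,.1158+.005])
E
```

```text
time: 30.23
position: [0.5175, -0.0132, 0.1189]
tool_rot: [0.016, 1.57, -0.017]
ft_force: [-8.1, 1.7, 19.9]
grip_width: 0.101
t 30.23 pos [ 0.5175 -0.0132  0.1189] F [-8.1  1.7 19.9] grip 0.101
 linear mm [-1.9 -0.2  0.1] world d [ 0.1 -0.2  1.9]
```

```bash
python3 -m creep '[{"linear":[-0.003,0,0],"twist":[0,0,0],"fingers":0.3},{"linear":[-0.003,0,0],"twist":[0,0,0],"fingers":0.1},{"linear":[-0.003,0,0],"twist":[0,0,0],"fingers":0.1},{"linear":[-0.003,0,0],"twist":[0,0,0],"fingers":0.1},{"linear":[-0.03,0,0],"twist":[0,0,0],"fingers":0},{"linear":[-0.07,0,0],"twist":[0,0,0],"fingers":0},{"linear":[-0.11,0,0],"twist":[0,0,0],"fingers":0},{"linear":[-0.11,0,0],"twist":[0,0,0],"fingers":0}]' 20
python3 - <<'E'
from h import *
im,d=snap('top','t15.png')
w=cloud('top',d);m=(d>0)&(w[...,0]>.38)&(w[...,0]<.46)&(w[...,1]>-.31)&(w[...,1]<-.17)
v=im.max(2).astype(int);print('bg',np.median(v[m]))
g=v[m];
handle=m&(v<60);p=w[handle];print('dark',handle.sum(),p.mean(0));
for thr in (90,):
  pm=m&(abs(v-np.median(v[m]))>35);p=w[pm];print(pm.sum(),p.mean(0),p.min(0),p.max(0))
for c in('top','scene'):
  if c=='scene': ims,ds=snap(c,'s15.png')
  for n in('pin','pin_root','pin_tip','pin_grip','hasp','lid_bar','lever_ball','pointer_tip','lever_pivot'): print(c,n,[(x['centre'],x['conf']) for x in nets.place_of(c,n)])
a=im[190:250,290:380,::-1];cv2.imwrite('pics/t15c.png',cv2.resize(a,None,fx=8,fy=8,interpolation=cv2.INTER_NEAREST))
a=ims[170:260,170:270,::-1];cv2.imwrite('pics/s15c.png',cv2.resize(a,None,fx=6,fy=6,interpolation=cv2.INTER_NEAREST))
E
```

```text
time: 30.9
position: [0.5215, -0.0138, 0.2333]
tool_rot: [0.016, 1.558, -0.019]
ft_force: [1.0, 0.4, 0.1]
grip_width: 0.49
bg 170.0
dark 36 [ 0.4322 -0.2735  0.0141]
328 [ 0.4356 -0.2412  0.0037] [ 0.3929 -0.3095 -0.006 ] [ 0.4599 -0.1702  0.0197]
top pin [([0.3519, -0.4812, 0.0019], 0.73), ([0.4275, -0.2557, 0.0018], 0.69), ([0.3497, 0.4831, -0.0008], 0.56)]
top pin_root [([0.4224, -0.2577, 0.0039], 0.63)]
top pin_tip [([0.4073, -0.1914, 0.0034], 0.54)]
top pin_grip [([0.4332, -0.2742, 0.0055], 0.42)]
top hasp [([0.4765, -0.1387, 0.0989], 0.56)]
top lid_bar []
top lever_ball [([0.4665, 0.1776, 0.1353], 0.69)]
top pointer_tip [([0.4085, -0.1923, 0.0039], 0.72), ([0.5816, 0.2032, 0.1391], 0.61)]
top lever_pivot [([0.5571, 0.1729, 0.054], 0.7)]
scene pin [([0.4286, -0.2572, -0.0006], 0.42)]
scene pin_root [([0.4256, -0.2608, 0.0076], 0.62)]
scene pin_tip [([0.4595, 0.1771, 0.1271], 0.53), ([0.4056, -0.1927, 0.0018], 0.48)]
scene pin_grip [([0.4316, -0.2735, 0.0068], 0.43)]
scene hasp [([0.4766, -0.1348, 0.1027], 0.57), ([0.4251, 0.1036, -0.0013], 0.3)]
scene lid_bar [([0.5171, -0.0154, 0.1201], 0.95)]
scene lever_ball [([0.4634, 0.1792, 0.1314], 0.5)]
scene pointer_tip [([0.5824, 0.202, 0.1368], 0.56)]
scene lever_pivot [([0.5543, 0.174, 0.0542], 0.45)]
```

View pics/t15c.png

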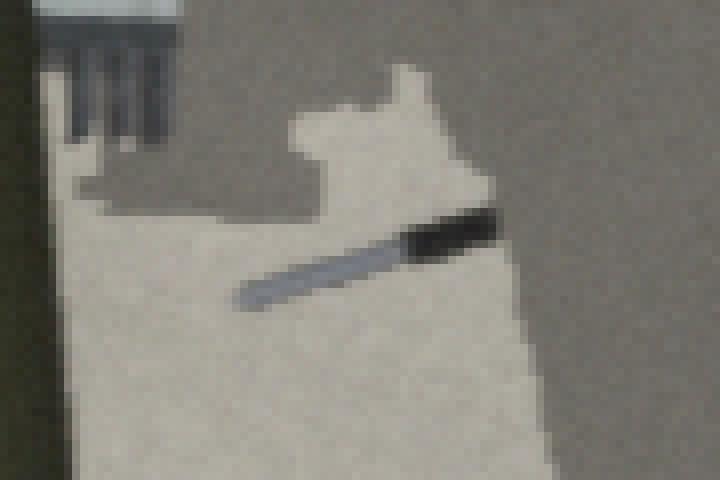

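View pics/s15c.png

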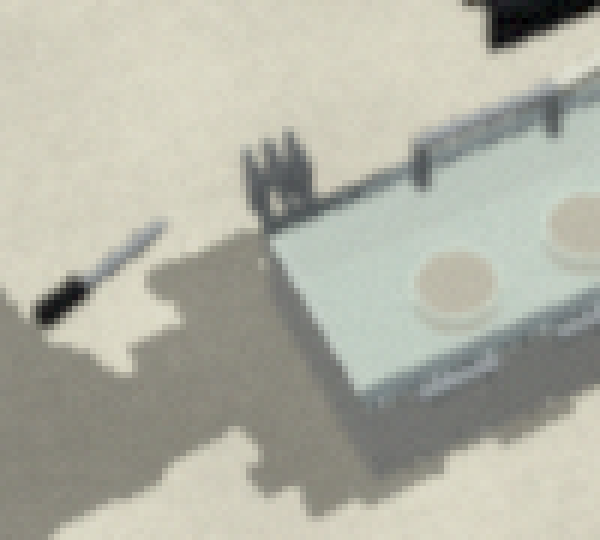

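```bash
python3 -m creep '[{"linear":[0,0,0],"twist":[0,0,0],"fingers":0},{"linear":[0,0,0],"twist":[0,0,0],"fingers":0}]'
python3 - <<'E'
from h import *
go([.4325,-.274,.12],Rt(17.5))
E
```

```text
time: 32.07
position: [0.517, -0.0141, 0.2257]
tool_rot: [0.017, 1.571, -0.017]
ft_force: [0.6, 0.5, -0.1]
grip_width: 0.496
t 32.07 pos [ 0.517  -0.0141  0.2257] F [ 0.6  0.5 -0.1] grip 0.496
 linear mm [ 105.7 -261.7  -78.8] world d [ -84.5 -259.9 -105.7]
 twist deg [-18.77   0.     0.01]
```

```bash
python3 -m creep '[{"linear":[0.0,-0.262,-0.079],"twist":[-4,0,0],"fingers":0},{"linear":[0.0,-0.262,-0.079],"twist":[-8,0,0],"fingers":0},{"linear":[0.0,-0.262,-0.079],"twist":[-12,0,0],"fingers":0},{"linear":[0.0,-0.262,-0.079],"twist":[-16,0,0],"fingers":0},{"linear":[0.0,-0.262,-0.079],"twist":[-18.8,0,0],"fingers":0},{"linear":[0.0,-0.262,-0.079],"twist":[-18.8,0,0],"fingers":0},{"linear":[0.03,-0.262,-0.079],"twist":[-18.8,0,0],"fingers":0},{"linear":[0.07,-0.262,-0.079],"twist":[-18.8,0,0],"fingers":0}]';python3 -m creep '[{"linear":[0.03,0,0],"twist":[0,0,0],"fingers":0},{"linear":[0.05,0,0],"twist":[0,0,0],"fingers":0},{"linear":[0.05,0,0],"twist":[0,0,0],"fingers":0},{"linear":[0.05,0,0],"twist":[0,0,0],"fingers":0}]'
python3 - <<'E'
from h import *
go([.4325,-.274,.0145],Rt(17.5))
E
```

```text
time: 32.73
position: [0.4316, -0.283, 0.1582]
tool_rot: [-0.239, 1.554, 0.225]
ft_force: [1.4, -0.1, -1.1]
grip_width: 0.5
time: 33.07
position: [0.4318, -0.2739, 0.1052]
tool_rot: [-0.239, 1.559, 0.242]
ft_force: [0.5, -0.3, 0.5]
grip_width: 0.498
t 33.07 pos [ 0.4318 -0.2739  0.1052] F [ 0.5 -0.3  0.5] grip 0.498
 linear mm [90.7 -0.5  0.7] world d [  0.7  -0.1 -90.7]
 twist deg [ 0.04 -0.06 -0.1 ]
```

```bash
python3 -m creep '[{"linear":[0.03,0,0.0005],"twist":[0,0,0],"fingers":0},{"linear":[0.06,0,0.0005],"twist":[0,0,0],"fingers":0},{"linear":[0.08,0,0.0005],"twist":[0,0,0],"fingers":0},{"linear":[0.089,0,0.0005],"twist":[0,0,0],"fingers":0},{"linear":[0.0905,0,0.0005],"twist":[0,0,0],"fingers":0},{"linear":[0.0905,0,0.0005],"twist":[0,0,0],"fingers":0},{"linear":[0.0905,0,0.0005],"twist":[0,0,0],"fingers":0.3}]' 40
python3 - <<'E'
from h import *
go([.4325,-.274,.0145],Rt(17.5))
E
```

```text
time: 33.65
position: [0.4343, -0.275, 0.0172]
tool_rot: [-0.242, 1.555, 0.238]
ft_force: [0.8, -0.0, -0.5]
grip_width: 0.471
t 33.65 pos [ 0.4343 -0.275   0.0172] F [ 0.8 -0.  -0.5] grip 0.471
 linear mm [ 2.7  1.5 -1.5] world d [-1.8  1.  -2.7]
 twist deg [0.04 0.12 0.17]
```

```bash
python3 -m creep '[{"linear":[0.003,0.0012,-0.001],"twist":[0,0,0],"fingers":0.4},{"linear":[0.003,0.0012,-0.001],"twist":[0,0,0],"fingers":0.6},{"linear":[0.003,0.0012,-0.001],"twist":[0,0,0],"fingers":1},{"linear":[0.003,0.0012,-0.001],"twist":[0,0,0],"fingers":1},{"linear":[0.003,0.0012,-0.001],"twist":[0,0,0],"fingers":1},{"linear":[0.003,0.0012,-0.001],"twist":[0,0,0],"fingers":1},{"linear":[0.003,0.0012,-0.001],"twist":[0,0,0],"fingers":1},{"linear":[0.003,0.0012,-0.001],"twist":[0,0,0],"fingers":1}]' 50
python3 - <<'E'
from h import *
go([.4325,-.274,.0145],Rt(17.5))
E
```

```text
time: 34.32
position: [0.4316, -0.2734, 0.0125]
tool_rot: [-0.241, 1.557, 0.24]
ft_force: [-1.4, -0.2, 4.2]
grip_width: 0.154
t 34.32 pos [ 0.4316 -0.2734  0.0125] F [-1.4 -0.2  4.2] grip 0.154
 linear mm [-2.  -0.8  0.7] world d [ 0.9 -0.6  2. ]
 twist deg [0.04 0.01 0.03]
```

```bash
python3 -m creep '[{"linear":[-0.02,0,0],"twist":[0,0,0],"fingers":1},{"linear":[-0.05,0,0],"twist":[0,0,0],"fingers":1},{"linear":[-0.09,0,0],"twist":[4,0,0],"fingers":1},{"linear":[-0.12,0,0],"twist":[9,0,0],"fingers":1},{"linear":[-0.13,0,0],"twist":[14,0,0],"fingers":1},{"linear":[-0.13,0,0],"twist":[18.8,0,0],"fingers":1},{"linear":[-0.13,0,0],"twist":[18.8,0,0],"fingers":1},{"linear":[-0.13,0,0],"twist":[18.8,0,0],"fingers":1}]' 50
python3 - <<'E'
from h import *
go([.4735,-.264,.1075],Rt(-1.26))
im,d=snap('scene','s16.png')
a=im[150:260,150:280,::-1];cv2.imwrite('pics/s16c.png',cv2.resize(a,None,fx=6,fy=5,interpolation=cv2.INTER_NEAREST))
for n in('pin_root','pin_tip','pin_grip'): print(n,[(x['centre'],x['conf']) for x in nets.place_of('scene',n)])
im,d=snap('top','t16.png')
for n in('pin_root','pin_tip','pin_grip'): print(n,[(x['centre'],x['conf']) for x in nets.place_of('top',n)])
E
```

```text
time: 34.98
position: [0.431, -0.273, 0.1417]
tool_rot: [0.016, 1.572, -0.015]
ft_force: [-0.1, 0.3, -0.8]
grip_width: 0.153
t 34.98 pos [ 0.431  -0.273   0.1417] F [-0.1  0.3 -0.8] grip 0.153
 linear mm [34.2  9.9 42.4] world d [ 42.5   9.  -34.2]
 twist deg [ 0.13 -0.05 -0.02]
pin_root []
pin_tip [([0.4311, -0.187, 0.1317], 0.39)]
pin_grip []
pin_root [([0.4284, -0.2558, 0.1334], 0.39)]
pin_tip [([0.4335, -0.187, 0.1347], 0.61)]
pin_grip [([0.432, -0.274, 0.1307], 0.49)]
```

View pics/s16c.png

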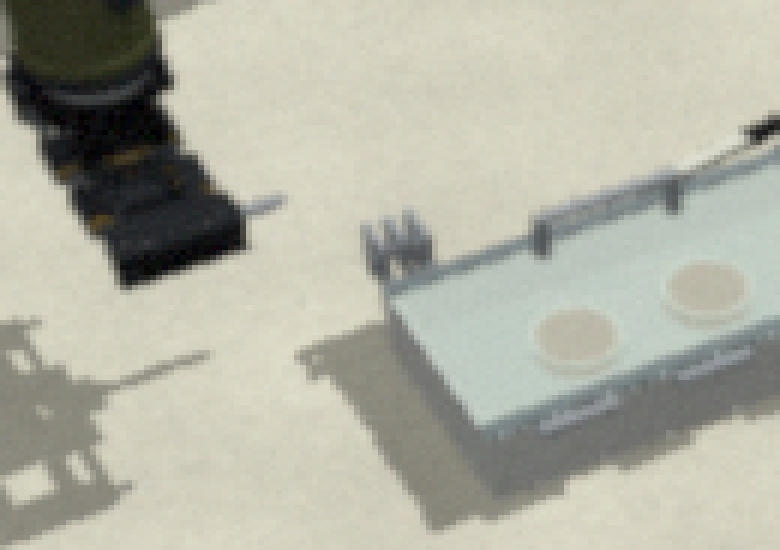

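```bash
python3 -m creep '[{"linear":[0.015,0.0,0.0424],"twist":[0,0,0],"fingers":1},{"linear":[0.03,0.004,0.0424],"twist":[0,0,0],"fingers":1},{"linear":[0.0345,0.009,0.0424],"twist":[0,0,0],"fingers":1},{"linear":[0.0345,0.009,0.0424],"twist":[0,0,0],"fingers":1},{"linear":[0.0345,0.009,0.0424],"twist":[0,0,0],"fingers":1},{"linear":[0.0345,0.009,0.0424],"twist":[0,0,0],"fingers":1}]' 50
python3 - <<'E'
from h import *
go([.4735,-.264,.1075],Rt(-1.26))
im,d=snap('scene','s17.png')
a=im[170:230,190:270,::-1];cv2.imwrite('pics/s17c.png',cv2.resize(a,None,fx=9,fy=9,interpolation=cv2.INTER_CUBIC))
for n in('pin_tip','hasp'): print(n,[(x['centre'],x['conf']) for x in nets.place_of('scene',n)])
im,d=snap('top','t17.png')
for n in('pin_tip','hasp'): print(n,[(x['centre'],x['conf']) for x in nets.place_of('top',n)])
a=im[180:240,290:370,::-1];cv2.imwrite('pics/t17c.png',cv2.resize(a,None,fx=9,fy=9,interpolation=cv2.INTER_CUBIC))
E
```

```text
time: 35.88
position: [0.4737, -0.2659, 0.1086]
tool_rot: [0.017, 1.57, -0.019]
ft_force: [0.1, -1.1, -0.8]
grip_width: 0.157
t 35.88 pos [ 0.4737 -0.2659  0.1086] F [ 0.1 -1.1 -0.8] grip 0.157
 linear mm [ 1.1  1.9 -0.3] world d [-0.2  1.9 -1.1]
 twist deg [-0.04  0.03  0.07]
pin_tip []
hasp [([0.4787, -0.1359, 0.1045], 0.63)]
pin_tip [([0.4772, -0.1793, 0.0956], 0.54)]
hasp [([0.4756, -0.1404, 0.0954], 0.87)]
```

View pics/s17c.png

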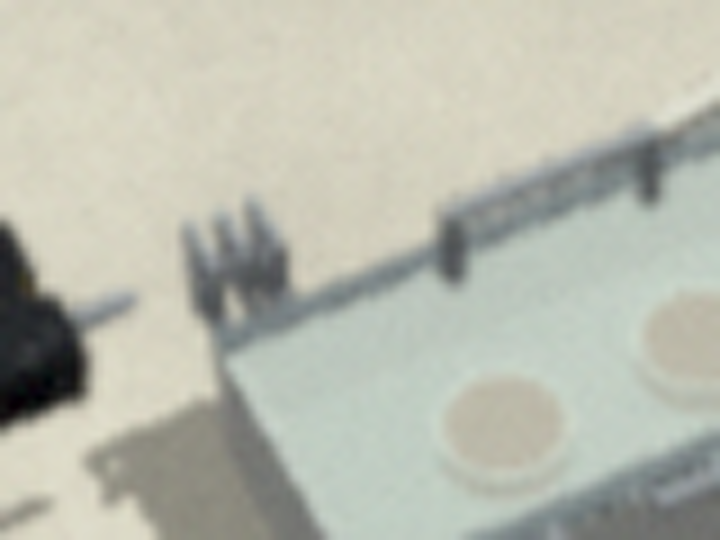

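View pics/t17c.png

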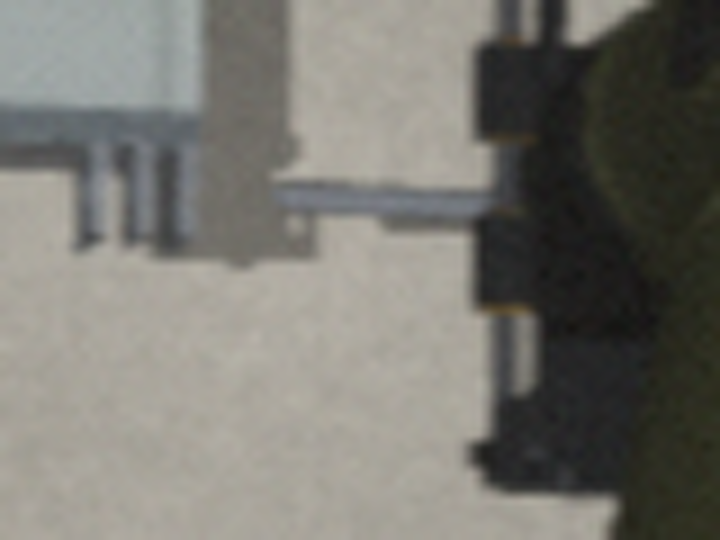

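```bash
python3 -m creep '[{"linear":[0.001,0.006,0],"twist":[0,0,0],"fingers":1},{"linear":[0.001,0.012,0],"twist":[0,0,0],"fingers":1},{"linear":[0.001,0.018,0],"twist":[0,0,0],"fingers":1},{"linear":[0.001,0.024,0],"twist":[0,0,0],"fingers":1},{"linear":[0.001,0.03,0],"twist":[0,0,0],"fingers":1},{"linear":[0.001,0.035,0],"twist":[0,0,0],"fingers":1},{"linear":[0.001,0.04,0],"twist":[0,0,0],"fingers":1}]' 50
python3 - <<'E'
from h import *
go([.4735+.022*.04,-.224,.1075],Rt(-1.26))
im,d=snap('scene','s18.png')
a=im[170:230,190:270,::-1];cv2.imwrite('pics/s18c.png',cv2.resize(a,None,fx=9,fy=9,interpolation=cv2.INTER_CUBIC))
E
```

```text
time: 36.77
position: [0.475, -0.2244, 0.1067]
tool_rot: [0.017, 1.571, -0.017]
ft_force: [-0.3, -0.7, -0.4]
grip_width: 0.157
t 36.77 pos [ 0.475  -0.2244  0.1067] F [-0.3 -0.7 -0.4] grip 0.157
 linear mm [-0.8  0.4 -0.6] world d [-0.6  0.4  0.8]
 twist deg [ 0.03 -0.    0.01]
```

View pics/s18c.png

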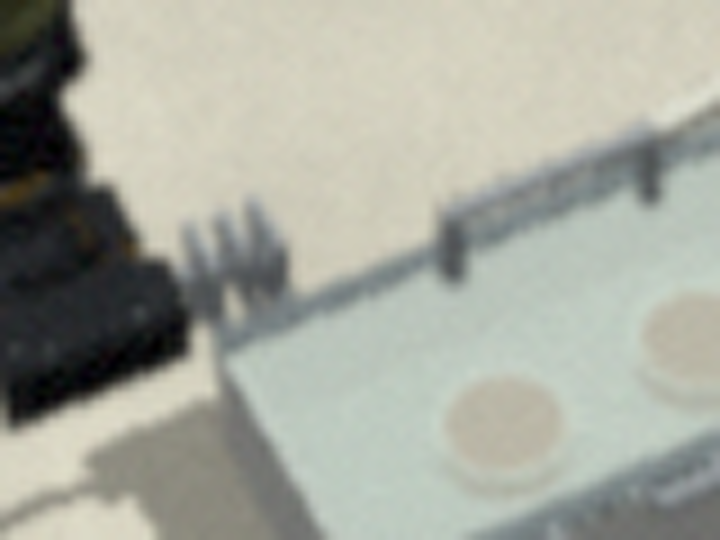

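```bash
python3 -m creep '[{"linear":[-0.0005,0.006,0],"twist":[0,0,0],"fingers":1},{"linear":[-0.0005,0.012,0],"twist":[0,0,0],"fingers":1},{"linear":[-0.0005,0.018,0],"twist":[0,0,0],"fingers":1},{"linear":[-0.0005,0.024,0],"twist":[0,0,0],"fingers":1},{"linear":[-0.0005,0.03,0],"twist":[0,0,0],"fingers":1},{"linear":[-0.0005,0.036,0],"twist":[0,0,0],"fingers":1},{"linear":[-0.0005,0.042,0],"twist":[0,0,0],"fingers":1},{"linear":[-0.0005,0.045,0],"twist":[0,0,0],"fingers":1}]' 50;  python3 - <<'E'
from h import *
go([.4735+.022*.085,-.169,.1075],Rt(-1.26))
E
```

```text
time: 37.48
position: [0.476, -0.179, 0.1072]
tool_rot: [0.017, 1.571, -0.016]
ft_force: [-0.3, 0.4, 0.5]
grip_width: 0.157
t 37.48 pos [ 0.476  -0.179   0.1072] F [-0.3  0.4  0.5] grip 0.157
 linear mm [-0.3 10.  -0.8] world d [-0.6 10.   0.3]
 twist deg [ 0.05 -0.   -0.01]
```

Smooth. Last ~10 mm slowly, watching for contact.

```bash
python3 -m creep '[{"linear":[0,0.002,0],"twist":[0,0,0],"fingers":1},{"linear":[0,0.004,0],"twist":[0,0,0],"fingers":1},{"linear":[0,0.006,0],"twist":[0,0,0],"fingers":1},{"linear":[0,0.008,0],"twist":[0,0,0],"fingers":1},{"linear":[0,0.008,0],"twist":[0,0,0],"fingers":1}]' 50; python3 -m creep '[{"linear":[0,0.001,0],"twist":[0,0,0],"fingers":1},{"linear":[0,0.002,0],"twist":[0,0,0],"fingers":1},{"linear":[0,0.003,0],"twist":[0,0,0],"fingers":1}]' 50
```

```text
time: 37.9
position: [0.4761, -0.1719, 0.1072]
tool_rot: [0.017, 1.571, -0.017]
ft_force: [0.7, 0.0, -0.6]
grip_width: 0.158
time: 38.15
position: [0.4761, -0.1693, 0.1072]
tool_rot: [0.018, 1.571, -0.018]
ft_force: [-0.5, -1.4, -0.6]
grip_width: 0.158
```

```bash
python3 -m creep '[{"linear":[0,0.001,0],"twist":[0,0,0],"fingers":1},{"linear":[0,0.002,0],"twist":[0,0,0],"fingers":1},{"linear":[0,0.003,0],"twist":[0,0,0],"fingers":1},{"linear":[0,0.003,0],"twist":[0,0,0],"fingers":1}]' 50
```

```text
time: 38.48
position: [0.4761, -0.1689, 0.1073]
tool_rot: [0.016, 1.57, -0.021]
ft_force: [1.4, -6.9, -2.7]
grip_width: 0.155
```

```bash
python3 -m creep '[{"linear":[0,0.001,0],"twist":[0,0,0],"fingers":1},{"linear":[0,0.002,0],"twist":[0,0,0],"fingers":1},{"linear":[0,0.002,0],"twist":[0,0,0],"fingers":1}]' 50
```

```text
time: 38.73
position: [0.476, -0.1687, 0.1074]
tool_rot: [0.015, 1.57, -0.024]
ft_force: [0.7, -9.8, -4.4]
grip_width: 0.155
```

```bash
python3 -m creep '[{"linear":[0,-0.002,0],"twist":[0,0,0],"fingers":1},{"linear":[0,-0.0035,0],"twist":[0,0,0],"fingers":1},{"linear":[0,-0.0035,0],"twist":[0,0,0],"fingers":0.3},{"linear":[0,-0.0035,0],"twist":[0,0,0],"fingers":0.3},{"linear":[0,-0.0035,0],"twist":[0,0,0],"fingers":0.3},{"linear":[0,-0.0035,0],"twist":[0,0,0],"fingers":0.3},{"linear":[-0.02,-0.0035,0],"twist":[0,0,0],"fingers":0.3},{"linear":[-0.05,-0.0035,0],"twist":[0,0,0],"fingers":0.3}]' 20;python3 -m creep '[{"linear":[-0.04,0,0],"twist":[0,0,0],"fingers":0.3},{"linear":[-0.08,0,0],"twist":[0,0,0],"fingers":0.3},{"linear":[-0.10,0,0],"twist":[0,0,0],"fingers":0.3},{"linear":[-0.10,0,0],"twist":[0,0,0],"fingers":0.3}]'
python3 - <<'E'
from h import *
im,d=snap('scene','s19.png')
a=im[170:230,190:270,::-1];cv2.imwrite('pics/s19c.png',cv2.resize(a,None,fx=9,fy=9,interpolation=cv2.INTER_CUBIC))
for n in('pin_tip','pin_root','pin_grip','hasp'): print(n,[(x['centre'],x['conf']) for x in nets.place_of('scene',n)])
E
```

```text
time: 39.4
position: [0.4739, -0.1663, 0.155]
tool_rot: [0.019, 1.577, -0.014]
ft_force: [1.1, -0.2, 0.3]
grip_width: 0.349
time: 39.73
position: [0.4791, -0.1678, 0.2629]
tool_rot: [0.014, 1.562, -0.02]
ft_force: [1.4, -0.1, -0.1]
grip_width: 0.351
pin_tip [([0.4761, -0.0871, 0.0948], 0.61)]
pin_root [([0.4751, -0.155, 0.0966], 0.66)]
pin_grip [([0.4757, -0.1713, 0.0983], 0.67)]
hasp [([0.4777, -0.1347, 0.1013], 0.91), ([0.4747, -0.1528, 0.0915], 0.67)]
```

View pics/s19c.png

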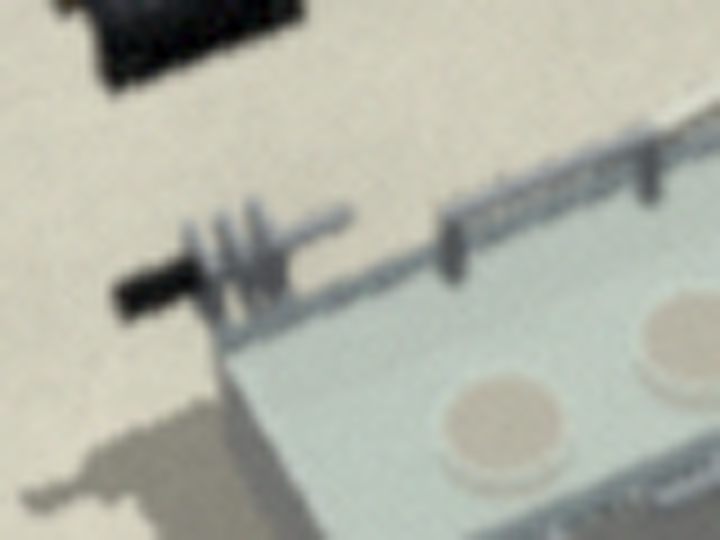

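```bash
cat >> h.py <<'E'
PV=L2W(-.02,.19,.055)
def ang(p): return .87+np.arctan2((np.array(p)[:2]-PV[:2])@ex,p[2]-.055)
def sample(name,n,near,cams=('top','scene')):
    out={}
    for c in cams:
        L=[]
        for i in range(n):
            viewer.get_image(c)
            L+= [x['centre'] for x in nets.place_of(c,name) if np.linalg.norm(np.array(x['centre'])-near)<.03]
        L=np.array(L); 
        if len(L): print(name,c,len(L),'median',np.median(L,0),'std',L.std(0),'ang',ang(np.median(L,0)),'r',np.hypot((np.median(L,0)[:2]-PV[:2])@ex,np.median(L,0)[2]-.055))
E
python3 - <<'E'
from h import *
sample('pointer_tip',8,[.5826,.203,.137]); sample('lever_ball',5,[.465,.178,.132]); sample('lever_pivot',5,[.556,.175,.055])
for c in('top','scene'):
    im,d=snap(c,c+'20.png');w=cloud(c,d);i=im.astype(int)
    m=((i[...,0]-i[...,2])>50)&(d>0)&(abs(w[...,0]-.58)<.06)&(abs(w[...,1]-.205)<.03)&(w[...,2]>.05)
    p=w[m];print(c,m.sum(),'\n',p[np.argsort(p[:,2])])
    print([ang(q) for q in p])
go([.4645,.178,.23],Rt(-91.3));go([.4645,.178,.23],Rt(88.7));
print(readout.get_state()['joint_positions'])
E
```

```text
pointer_tip top 8 median [0.5829 0.2032 0.137 ] std [0.0012 0.0017 0.0012] ang 1.1790977429929694 r 0.08602695291960473
pointer_tip scene 8 median [0.5836 0.2025 0.1388] std [0.0009 0.0017 0.0011] ang 1.1800893212686552 r 0.08794439187172036
lever_ball top 5 median [0.4653 0.1776 0.1351] std [0.0009 0.0007 0.0012] ang 0.02158753180675821 r 0.12114795715854931
lever_ball scene 5 median [0.4625 0.1768 0.1297] std [0.0011 0.0017 0.0008] ang -0.027597517214998035 r 0.11980944006696406
lever_pivot top 5 median [0.5575 0.1749 0.0568] std [0.0012 0.0011 0.0008] ang 1.5128053095100102 r 0.002248826995305794
lever_pivot scene 5 median [0.5572 0.176  0.0536] std [0.0025 0.001  0.001 ] ang 3.3801214534226074 r 0.0017344766845240724
top 20 
 [[0.5893 0.2028 0.1343]
 [0.5864 0.1998 0.1346]
 [0.5744 0.2048 0.1356]
 [0.583  0.1993 0.1366]
 [0.5798 0.1988 0.1382]
 [0.5825 0.2075 0.1382]
 [0.5768 0.2015 0.1384]
 [0.5766 0.2071 0.1386]
 [0.5853 0.2075 0.1386]
 [0.5825 0.2017 0.1387]
 [0.5737 0.2012 0.139 ]
 [0.5794 0.2072 0.1391]
 [0.5881 0.2047 0.1393]
 [0.5853 0.2017 0.1393]
 [0.5765 0.2041 0.1396]

[... 1453 characters left out ...]
8), np.float64(1.2125835474680073), np.float64(1.2019264204773812), np.float64(1.2473174881943916), np.float64(1.2717935036114354), np.float64(1.2340188992817647), np.float64(1.2776433697813632), np.float64(1.1812226799220724), np.float64(1.1627695187176743), np.float64(1.2492462880502417), np.float64(1.2197432646550173)]
t 43.68 pos [ 0.4762 -0.1677  0.2572] F [ 1.2  0.8 -0. ] grip 0.348
 linear mm [ 27.2 345.4 -19.3] world d [-11.7 345.7 -27.2]
 twist deg [90.04  0.01  0.  ]
t 43.68 pos [ 0.4762 -0.1677  0.2572] F [ 1.2  0.8 -0. ] grip 0.348
 linear mm [ 27.2 345.4 -19.3] world d [-11.7 345.7 -27.2]
 twist deg [-89.96  -0.     0.01]
[ 0.8025  0.022  -0.5205  1.7522  0.0113  1.3703  0.2578]
```

```bash
python3 -m creep '[{"linear":[0,0.345,-0.019],"twist":[7,0,0],"fingers":-0.3},{"linear":[0,0.345,-0.019],"twist":[14,0,0],"fingers":-0.3},{"linear":[0,0.345,-0.019],"twist":[21,0,0],"fingers":-0.3},{"linear":[0,0.345,-0.019],"twist":[28,0,0],"fingers":-0.3},{"linear":[0,0.345,-0.019],"twist":[35,0,0],"fingers":-0.3},{"linear":[0,0.345,-0.019],"twist":[42,0,0],"fingers":-0.3},{"linear":[0,0.345,-0.019],"twist":[49,0,0],"fingers":-0.3},{"linear":[0,0.345,-0.019],"twist":[56,0,0],"fingers":-0.3}]'
python3 - <<'E'
from h import *
go([.4645,.178,.23],Rt(-91.3))
E
python3 -m creep '[{"linear":[0,0,0],"twist":[7,0,0],"fingers":-0.3},{"linear":[0,0,0],"twist":[14,0,0],"fingers":-0.3},{"linear":[0,0,0],"twist":[21,0,0],"fingers":-0.3},{"linear":[0,0,0],"twist":[28,0,0],"fingers":-0.3},{"linear":[0,0,0],"twist":[34,0,0],"fingers":-0.3},{"linear":[0,0,0],"twist":[34,0,0],"fingers":-0.3},{"linear":[0,0,0],"twist":[34,0,0],"fingers":-0.3}]'
python3 - <<'E'
from h import *
go([.4645,.178,.128],Rt(-91.3))
E
```

```text
time: 44.35
position: [0.4666, 0.1311, 0.2574]
tool_rot: [0.713, 1.449, -0.714]
ft_force: [0.9, -0.4, -0.4]
grip_width: 0.647
t 44.35 pos [0.4666 0.1311 0.2574] F [ 0.9 -0.4 -0.4] grip 0.647
 linear mm [ 27.4  26.9 -38.5] world d [ -2.1  46.9 -27.4]
 twist deg [38.89  0.06 -0.03]
time: 44.93
position: [0.467, 0.1291, 0.2571]
tool_rot: [1.157, 1.241, -1.157]
ft_force: [0.0, -0.0, -0.5]
grip_width: 0.652
t 44.93 pos [0.467  0.1291 0.2571] F [ 0.  -0.  -0.5] grip 0.652
 linear mm [129.1   0.9 -49. ] world d [  -2.5   48.9 -129.1]
 twist deg [5.34 0.02 0.01]
```

```bash
python3 -m creep '[{"linear":[0,0.001,-0.049],"twist":[5.3,0,0],"fingers":-0.3},{"linear":[0,0.001,-0.049],"twist":[5.3,0,0],"fingers":-0.3},{"linear":[0.03,0.001,-0.049],"twist":[5.3,0,0],"fingers":-0.3},{"linear":[0.06,0.001,-0.049],"twist":[5.3,0,0],"fingers":-0.3},{"linear":[0.07,0.001,-0.049],"twist":[5.3,0,0],"fingers":-0.3},{"linear":[0.07,0.001,-0.049],"twist":[5.3,0,0],"fingers":-0.3},{"linear":[0.07,0.001,-0.049],"twist":[5.3,0,0],"fingers":-0.3}]'
python3 - <<'E'
from h import *
go([.4645,.178,.128],Rt(-91.3))
E
```

```text
time: 45.52
position: [0.4648, 0.178, 0.1875]
tool_rot: [1.227, 1.198, -1.227]
ft_force: [-0.6, 0.3, 0.2]
grip_width: 0.655
t 45.52 pos [0.4648 0.178  0.1875] F [-0.6  0.3  0.2] grip 0.655
 linear mm [59.5 -0.3  0. ] world d [ -0.3  -0.  -59.5]
 twist deg [-0.08 -0.    0.03]
```

```bash
python3 -m creep '[{"linear":[0.03,0,0],"twist":[0,0,0],"fingers":-0.3},{"linear":[0.052,0,0],"twist":[0,0,0],"fingers":-0.3},{"linear":[0.059,0,0],"twist":[0,0,0],"fingers":-0.3},{"linear":[0.059,0,0],"twist":[0,0,0],"fingers":0.3},{"linear":[0.059,0,0],"twist":[0,0,0],"fingers":1},{"linear":[0.059,0,0],"twist":[0,0,0],"fingers":1},{"linear":[0.059,0,0],"twist":[0,0,0],"fingers":1},{"linear":[0.059,0,0],"twist":[0,0,0],"fingers":1}]' 20
python3 - <<'E'
from h import *
s=readout.get_state();print(s['position'],s['grip_width'],s['ft_force'])
a0=0
f=lambda a:np.array([0,np.sin(a-.87),np.cos(a-.87)])*.12
for a in [.1,.2,.32,.44,.56,.68,.8,.9,1.0,1.08,1.13,1.16,1.18]:
    d=f(a)-f(a0); print(a,'lin',np.round([-d[2],d[1],0],4))
E
```

```text
time: 46.18
position: [0.4655, 0.1783, 0.1293]
tool_rot: [1.228, 1.196, -1.226]
ft_force: [-0.5, -0.2, 0.4]
grip_width: 0.357
[0.4655 0.1783 0.1293] 0.3569212185183938 [-0.4763 -0.2247  0.3752]
0.1 lin [-0.0088  0.0082  0.    ]
0.2 lin [-0.0167  0.0172  0.    ]
0.32 lin [-0.0249  0.029   0.    ]
0.44 lin [-0.0317  0.0417  0.    ]
0.56 lin [-0.0369  0.0551  0.    ]
0.68 lin [-0.0405  0.0691  0.    ]
0.8 lin [-0.0423  0.0833  0.    ]
0.9 lin [-0.0426  0.0953  0.    ]
1.0 lin [-0.0416  0.1073  0.    ]
1.08 lin [-0.04    0.1167  0.    ]
1.13 lin [-0.0386  0.1226  0.    ]
1.16 lin [-0.0376  0.126   0.    ]
1.18 lin [-0.0369  0.1283  0.    ]
```

```bash
python3 -m creep '[{"linear":[0,0,0],"twist":[0,0,0],"fingers":1},{"linear":[0,0,0],"twist":[0,0,0],"fingers":1},{"linear":[0,0,0],"twist":[0,0,0],"fingers":1}]' 25
python3 -m creep '[{"linear":[-0.0088,0.0082,0],"twist":[0,0,0],"fingers":1},{"linear":[-0.0167,0.0172,0],"twist":[0,0,0],"fingers":1},{"linear":[-0.0249,0.029,0],"twist":[0,0,0],"fingers":1},{"linear":[-0.0317,0.0417,0],"twist":[0,0,0],"fingers":1},{"linear":[-0.0369,0.0551,0],"twist":[0,0,0],"fingers":1},{"linear":[-0.0405,0.0691,0],"twist":[0,0,0],"fingers":1},{"linear":[-0.0423,0.0833,0],"twist":[0,0,0],"fingers":1},{"linear":[-0.0426,0.0953,0],"twist":[0,0,0],"fingers":1}]'
python3 -m creep '[{"linear":[0.001,0.012,0],"twist":[0,0,0],"fingers":1},{"linear":[0.0026,0.0214,0],"twist":[0,0,0],"fingers":1},{"linear":[0.004,0.0273,0],"twist":[0,0,0],"fingers":1},{"linear":[0.005,0.0307,0],"twist":[0,0,0],"fingers":1},{"linear":[0.0057,0.033,0],"twist":[0,0,0],"fingers":1},{"linear":[0.0057,0.033,0],"twist":[0,0,0],"fingers":1},{"linear":[0.0057,0.033,0],"twist":[0,0,0],"fingers":1}]'
python3 - <<'E'
from h import *
p=np.array(readout.get_state()['position']);print(p,ang(p+[0,0,.004]), PV)
E
```

```text
time: 46.43
position: [0.4653, 0.1776, 0.1289]
tool_rot: [1.227, 1.195, -1.228]
ft_force: [-1.0, -1.9, 5.8]
grip_width: 0.283
time: 47.1
position: [0.5604, 0.1752, 0.1714]
tool_rot: [1.227, 1.197, -1.229]
ft_force: [-2.2, -2.2, 5.0]
grip_width: 0.277
time: 47.68
position: [0.5946, 0.1744, 0.1661]
tool_rot: [1.23, 1.194, -1.226]
ft_force: [1.9, -2.3, 4.4]
grip_width: 0.283
[0.5946 0.1744 0.1661] 1.1927490020522402 [0.5562 0.1764 0.055 ]
```

```bash
python3 -m creep '[{"linear":[-0.0005,-0.001,0],"twist":[0,0,0],"fingers":1},{"linear":[-0.0005,-0.001,0],"twist":[0,0,0],"fingers":0.2},{"linear":[-0.0005,-0.001,0],"twist":[0,0,0],"fingers":0},{"linear":[-0.0005,-0.001,0],"twist":[0,0,0],"fingers":0},{"linear":[-0.0005,-0.001,0],"twist":[0,0,0],"fingers":0},{"linear":[-0.03,-0.001,0],"twist":[0,0,0],"fingers":0},{"linear":[-0.07,-0.001,0],"twist":[0,0,0],"fingers":0},{"linear":[-0.11,-0.001,0],"twist":[0,0,0],"fingers":0}]'
python3 -m creep '[{"linear":[-0.02,-0.04,0.03],"twist":[0,0,0],"fingers":0},{"linear":[-0.04,-0.08,0.06],"twist":[0,0,0],"fingers":0},{"linear":[-0.04,-0.12,0.1],"twist":[0,0,0],"fingers":0},{"linear":[-0.04,-0.15,0.14],"twist":[0,0,0],"fingers":0},{"linear":[-0.04,-0.15,0.18],"twist":[0,0,0],"fingers":0},{"linear":[-0.04,-0.15,0.22],"twist":[0,0,0],"fingers":0},{"linear":[-0.04,-0.15,0.24],"twist":[0,0,0],"fingers":0},{"linear":[-0.04,-0.15,0.25],"twist":[0,0,0],"fingers":0}]'
python3 - <<'E'
from h import *
from scipy.optimize import least_squares
sample('lever_ball',8,[.592,.175,.169]);sample('pointer_tip',5,[.5826,.203,.137])
for c in('top','scene'):
    im,d=snap(c,c+'21.png');w=cloud(c,d)
    m=(d>0)&(np.linalg.norm(w-[.593,.175,.169],axis=2)<.02)&(im.max(2)<70)
    p=w[m];r=least_squares(lambda q:np.linalg.norm(p-q,axis=1)-.013,[.593,.175,.165],loss='soft_l1',f_scale=.002);print(c,m.sum(),r.x,ang(r.x))
    a=im[130:210,170:230] if c=='top' else im[150:220,270:340]
    cv2.imwrite(f'pics/{c}21c.png',cv2.resize(a[:,:,::-1],None,fx=8,fy=7,interpolation=2))
    dishes(c,im,d)
print(readout.get_state()['time'])
E
```

```text
time: 48.35
position: [0.5905, 0.1748, 0.2746]
tool_rot: [1.224, 1.2, -1.231]
ft_force: [0.8, 0.7, 0.2]
grip_width: 0.497
time: 49.02
position: [0.4338, -0.0759, 0.315]
tool_rot: [1.229, 1.193, -1.233]
ft_force: [1.1, 0.2, 0.6]
grip_width: 0.503
lever_ball top 8 median [0.5887 0.1747 0.1718] std [0.0008 0.0018 0.001 ] ang 1.1421421787269077 r 0.12126279850918699
lever_ball scene 8 median [0.5854 0.1732 0.1683] std [0.0007 0.0012 0.0009] ang 1.1227782239982622 r 0.11707033852005502
pointer_tip top 5 median [0.5828 0.2035 0.139 ] std [0.001  0.0005 0.0015] ang 1.170309924418483 r 0.0879355692107135
pointer_tip scene 5 median [0.5827 0.2025 0.1365] std [0.0012 0.0008 0.0016] ang 1.1780859471850915 r 0.0855269757857034
top 64 [0.5879 0.1758 0.1704] 1.13789278597008
top red [327.4  85.8] 954 mean [ 0.8515 -0.2117  0.0471] mid [ 0.8662 -0.2275  0.0565] ext [0.0673 0.2168 0.1233]
scene 31 [0.5885 0.1719 0.1703] 1.144064539605337
scene red [246.8 306.5] 1062 mean [ 0.8763 -0.2281  0.0543] mid [ 0.8581 -0.2126  0.0594] ext [0.0837 0.2177 0.1279]
51.7167
```

View pics/scene21.png

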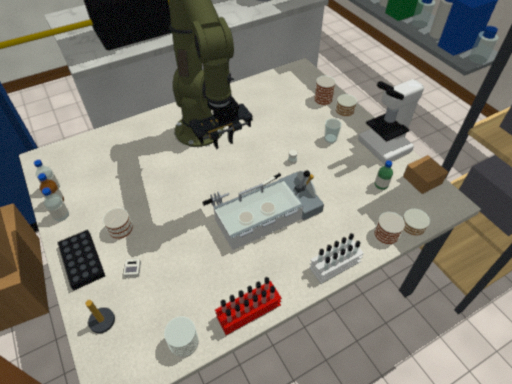

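View pics/top21.png

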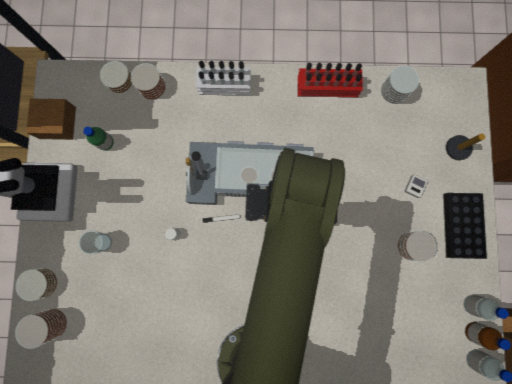

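Run:
```python
from h import *
go([.588,.1755,.275],Rt(-91.3))
```

```text
t 51.72 pos [ 0.4358 -0.0712  0.3151] F [0.2 0.7 0.1] grip 0.498
 linear mm [  40.   146.  -250.5] world d [152.2 246.7 -40.1]
 twist deg [-0.14  0.02  0.01]
```

```bash
python3 -m creep '[{"linear":[0.02,0.146,-0.2505],"twist":[0,0,0],"fingers":-0.1},{"linear":[0.02,0.146,-0.2505],"twist":[0,0,0],"fingers":-0.1},{"linear":[0.02,0.146,-0.2505],"twist":[0,0,0],"fingers":-0.1},{"linear":[0.02,0.146,-0.2505],"twist":[0,0,0],"fingers":-0.1},{"linear":[0.02,0.146,-0.2505],"twist":[0,0,0],"fingers":-0.1},{"linear":[0.02,0.146,-0.2505],"twist":[0,0,0],"fingers":-0.1},{"linear":[0.03,0.146,-0.2505],"twist":[0,0,0],"fingers":-0.1},{"linear":[0.05,0.146,-0.2505],"twist":[0,0,0],"fingers":-0.1}]'
python3 -m creep '[{"linear":[0.02,0,0],"twist":[0,0,0],"fingers":-0.1},{"linear":[0.04,0,0],"twist":[0,0,0],"fingers":-0.1},{"linear":[0.04,0,0],"twist":[0,0,0],"fingers":-0.1},{"linear":[0.04,0,0],"twist":[0,0,0],"fingers":-0.1}]'
python3 - <<'E'
from h import *
go([.588,.1755,.165],Rt(-91.3))
E
```

```text
time: 52.38
position: [0.5895, 0.1853, 0.2644]
tool_rot: [1.228, 1.208, -1.216]
ft_force: [-1.3, -0.3, 0.1]
grip_width: 0.553
time: 52.72
position: [0.5876, 0.175, 0.2242]
tool_rot: [1.226, 1.198, -1.23]
ft_force: [-0.1, 0.5, 0.4]
grip_width: 0.548
t 52.72 pos [0.5876 0.175  0.2242] F [-0.1  0.5  0.4] grip 0.548
 linear mm [59.1  0.5 -0.6] world d [  0.4   0.5 -59.2]
 twist deg [-0.16  0.04  0.14]
```

```bash
python3 -m creep '[{"linear":[0.03,0,0],"twist":[0,0,0],"fingers":-0.1},{"linear":[0.052,0,0],"twist":[0,0,0],"fingers":-0.1},{"linear":[0.059,0,0],"twist":[0,0,0],"fingers":-0.1},{"linear":[0.059,0,0],"twist":[0,0,0],"fingers":0.3},{"linear":[0.059,0,0],"twist":[0,0,0],"fingers":1},{"linear":[0.059,0,0],"twist":[0,0,0],"fingers":1},{"linear":[0.059,0,0],"twist":[0,0,0],"fingers":1},{"linear":[0.059,0,0],"twist":[0,0,0],"fingers":1}]' 35
python3 -m creep '[{"linear":[0,0,0],"twist":[0,0,0],"fingers":1},{"linear":[0,0,0],"twist":[0,0,0],"fingers":1},{"linear":[0.0003,0.001,0],"twist":[0,0,0],"fingers":1},{"linear":[0.0006,0.002,0],"twist":[0,0,0],"fingers":1},{"linear":[0.0009,0.003,0],"twist":[0,0,0],"fingers":1},{"linear":[0.0012,0.0043,0],"twist":[0,0,0],"fingers":1},{"linear":[0.0012,0.0043,0],"twist":[0,0,0],"fingers":1},{"linear":[0.0012,0.0043,0],"twist":[0,0,0],"fingers":1}]' 35
python3 - <<'E'
from h import *
p=np.array(readout.get_state()['position']);print(ang(p+[0,0,.004]))
E
```

```text
time: 53.38
position: [0.5892, 0.1745, 0.1678]
tool_rot: [1.228, 1.193, -1.227]
ft_force: [-0.9, -2.2, 4.4]
grip_width: 0.276
time: 54.05
position: [0.5937, 0.1744, 0.1664]
tool_rot: [1.229, 1.193, -1.227]
ft_force: [0.8, -3.4, 6.8]
grip_width: 0.278
1.1848841971586146
```

```bash
python3 -m creep '[{"linear":[0,0,0],"twist":[0,0,0],"fingers":0.2},{"linear":[0,0,0],"twist":[0,0,0],"fingers":0},{"linear":[0,0,0],"twist":[0,0,0],"fingers":0},{"linear":[0,0,0],"twist":[0,0,0],"fingers":0},{"linear":[0,0,0],"twist":[0,0,0],"fingers":0},{"linear":[-0.03,0,0],"twist":[0,0,0],"fingers":0},{"linear":[-0.07,0,0],"twist":[0,0,0],"fingers":0},{"linear":[-0.11,0,0],"twist":[0,0,0],"fingers":0}]'
python3 -m creep '[{"linear":[-0.02,-0.04,0.03],"twist":[0,0,0],"fingers":0},{"linear":[-0.04,-0.08,0.06],"twist":[0,0,0],"fingers":0},{"linear":[-0.04,-0.12,0.1],"twist":[0,0,0],"fingers":0},{"linear":[-0.04,-0.15,0.14],"twist":[0,0,0],"fingers":0},{"linear":[-0.04,-0.15,0.18],"twist":[0,0,0],"fingers":0},{"linear":[-0.04,-0.15,0.22],"twist":[0,0,0],"fingers":0},{"linear":[-0.04,-0.15,0.24],"twist":[0,0,0],"fingers":0},{"linear":[-0.04,-0.15,0.25],"twist":[0,0,0],"fingers":0}]'
cat > chk.py <<'E'
from h import *
from scipy.optimize import least_squares
sample('lever_ball',8,[.592,.175,.169]);sample('pointer_tip',6,[.5826,.203,.137])
for c in('top','scene'):
    im,d=snap(c,c+'22.png');w=cloud(c,d)
    m=(d>0)&(np.linalg.norm(w-[.593,.175,.169],axis=2)<.02)&(im.max(2)<70)
    p=w[m];r=least_squares(lambda q:np.linalg.norm(p-q,axis=1)-.013,[.593,.175,.165],loss='soft_l1',f_scale=.002);print(c,m.sum(),r.x,ang(r.x))
print(readout.get_state()['time'])
E
python3 chk.py
```

```text
time: 54.72
position: [0.5913, 0.1753, 0.2748]
tool_rot: [1.225, 1.199, -1.23]
ft_force: [2.0, 0.4, 0.9]
grip_width: 0.497
time: 55.38
position: [0.4343, -0.0756, 0.3151]
tool_rot: [1.229, 1.192, -1.233]
ft_force: [0.9, -0.7, 0.2]
grip_width: 0.497
lever_ball top 8 median [0.5941 0.1748 0.1712] std [0.0018 0.0016 0.0017] ang 1.1856042296618678 r 0.12223742819771198
lever_ball scene 8 median [0.5913 0.1723 0.1668] std [0.0021 0.0009 0.0016] ang 1.1748794628716566 r 0.11725754975809961
pointer_tip top 6 median [0.5834 0.2028 0.1388] std [0.0016 0.0015 0.0012] ang 1.177124954235582 r 0.08791377657603253
pointer_tip scene 5 median [0.5836 0.2011 0.1374] std [0.002  0.0013 0.0013] ang 1.185168730444015 r 0.08666895842380537
top 68 [0.5923 0.1759 0.1698] 1.1743706922062296
scene 29 [0.5921 0.173  0.1716] 1.1694553806907972
58.2833
```

Run:
```python
from h import *
im,d=snap('scene','s23.png');cv2.imwrite('pics/s23c.png',cv2.resize(im[140:250,170:350,::-1],None,fx=4.4,fy=4.4,interpolation=2))
for n in ['lid_bar','hasp','pin_root','pin_tip','dish0','reagent','pot','beaker','bigstack','timer','marker']: print(n,[(x['centre'],x['conf']) for x in nets.place_of('scene',n)][:2])
print(readout.get_state()['ft_force'])
```

```text
lid_bar [([0.5184, -0.0161, 0.1199], 0.74)]
hasp [([0.4777, -0.1331, 0.1053], 0.71)]
pin_root [([0.4733, -0.0841, 0.0945], 0.54), ([0.4732, -0.1538, 0.0994], 0.42)]
pin_tip [([0.4787, -0.0838, 0.0934], 0.41)]
dish0 [([0.5843, 0.1986, 0.1376], 0.23)]
reagent [([0.6635, 0.5023, -0.0021], 0.55)]
pot [([0.3713, 0.2599, -0.0044], 0.47)]
beaker [([0.3455, 0.4854, -0.0015], 0.55), ([0.5208, -0.0154, 0.1184], 0.44)]
bigstack [([0.3485, -0.4794, -0.0005], 0.82)]
timer [([0.5386, -0.4969, 0.0017], 0.78)]
marker [([0.4252, 0.1053, 0.0003], 0.45)]
[ 0.1733  0.5388 -0.2264]
```

View pics/s23c.png

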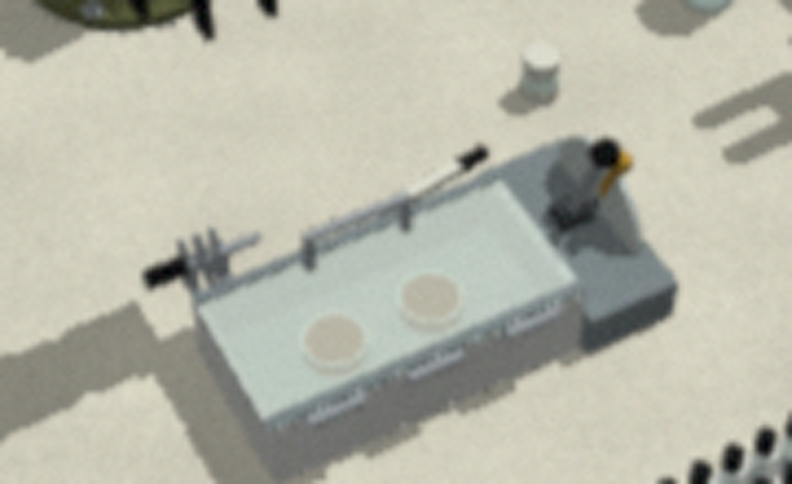

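The picture shows the pin through all three plates at about (205,255), both dishes flat under the shut lid at (335,340) and (430,298), and the lever at (605,155) in line with the pointer. All bystanders are in place, so I'm handing in.

```bash
python3 -c "
from bench import job
print(job.close_job())"
```

```text
the job is handed in; nothing more can be done
None
```

I finished the job in the order you asked and handed it in at about 58 s of the 210 s allowed. It reports no verdict, so what follows rests on my own last checks.

- **Lever off:** I swung it from about 1.34 rad back onto its stop. It stayed there while the lid was open.
- **Lid and dishes:** The lid stood at about 1.58 rad. There were two small dishes, and both lie flat and apart in the chamber. I then pressed the lid shut on the rim with about 20 N.
- **Pin:** It is through all three eyes with the handle shoulder against the first plate. The contact came where I had worked it out to be, at 7–10 N.
- **Heat lever:** My first setting fell short, about 1.14 against a pointer at about 1.18, so I gripped the ball again and nudged it on. The lever now measures 1.17–1.19 and the pointer 1.18, about equal within measuring error.
- **Bystanders:** All six still read where they were at the start, within a few millimetres.

**Slips and disagreements:**
- I typed one move with a wrong sign, which took the empty gripper to the wrong side, high above the bench. The force reading stayed near zero and nothing moved.
- In the last check the network's best guess for the pin's root was at the tip, and its "dish" hit was on the pointer. Both were low-confidence and the picture contradicts them.

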